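# Hook open the drop-down hatch of a worktop cupboard

## Robot

A 7-joint arm with a two-finger parallel gripper is mounted at the origin on a cart in front of the work surface, level with it; the furniture and walls round the work are solid. World frame = base frame: x ahead of the robot, y to its left, z up, the work surface at z = 0. Lengths are in m, angles in rad, forces in N, time in s.
With the tool pointing down it reaches from about 0.4 to 0.85 m from the base axis. Payload 4.5 kg.
Tool frame: the origin (TCP) lies at the centre of the arm's flange, where the gripper is bolted on; the fingertips stand r.tcp_to_tips ahead of it and the grasp point (between the pads) lies 147 mm ahead of it (r.tcp_to_tips is the distance from the TCP to the fingertips, in m); x points along the fingers, y is the direction in which the jaws open and shut, and the axes are right-handed (so a half turn about x gives the same grasp; the last joint's range is limited). The gripper opens to 88 mm and grips with 3 to 60 N. Pads are 18 mm wide; open, the fingers measure 123 mm over their backs; the gripper's body (75 mm by 187 mm) begins 45 mm behind the grasp point.
Start: joints at [1.264, 0.689, -0.195, 1.565, 0.157, 0.902, -0.215], TCP at [0.209, -0.589, 0.405] pointing down, gripper open.
Joint ranges: [-3.01, 3.01], [-0.46, 2.08], [-1.47, 1.51], [0.13, 2.56], [-1, 4.14], [0.04, 2.09], [-2.66, 2.66]. Speed limits (rad/s): [2.57, 2.57, 3.14, 3.14, 3.14, 3.14, 3.14].

## Interface

Orientations are given as a unit quaternion [x, y, z, w].
In Python, from plant import r, eyes gives the robot as it stands.
- The arm moves only by the tool carry_out, never from a script. Its argument "targets" is text: rows parted by semicolons, each of 5 numbers parted by spaces: the opening, from 0 (shut) to 1 (fully open), then the shift along the tool's x, y, z in mm, then the turn about the tool's x in rad. A call has 1 to 20 rows; each row shifts and turns the commanded pose from where the row before left it, along the tool's axes as they then stand; what a row does not reach is not made up. A row lasts 1/12 s, in which the tool goes at most 41.7 mm and 7.16 degrees, less where a joint would pass 70% of its speed; a pose out of reach is approached as far as the arm can. A call is refused whole if a number of a shift passes 41.7 or a number of a turn 0.125, either way. A call with a gripper value outside its range is refused whole. The fingers move at their own pace and stop on an object; "force" is the grip in N (left out, the last holds). Time passes only in rows, so rows that do not move let the fingers close. It gives the time, the measured TCP pose, the force and the opening at its end, in the units of the state.
- r.get_state(): the state, without advancing time (a new reading comes with each control period).
- eyes.snapshot(name): name is "scene" or "top" or "wrist"; returns (picture, depth): 420x560x3 uint8, blue, green, red; 420x560 float32, m along the optical axis (not along the pixel's ray), 0 where there is no reading.
- eyes.camera_params(name): a dict with "intrinsics" (3x3 intrinsics, pixels), "rvec" (rotation vector, rad) and "tvec" (3), from world to camera coordinates, as OpenCV has them; the wrist camera has in their place "T_tool_cam" (4x4, takes a point from camera to tool coordinates, whose origin is the TCP and whose axes are the tool frame's). Camera axes: x right, y down, z forward; pixel columns grow to the right and rows downward; lengths in m; the calibration is good to about 2 mm. The wrist camera is an equidistant fisheye: a pixel r from the principal point sees the ray r / f radians off the axis. A picture is of the moment at which its call begins: read the wrist's pose just before it. camera_params takes no time and is no camera call.
- r.finish_job(): hands the job in, once; it reports no verdict.
The state is a dict: "clock": time; "q": joint angles; "qd": joint speeds; "joint_torque": joint torques, N m; "tool_pos": TCP position; "eef_rot": TCP orientation; "contact_force": force on the tool from outside, world axes, zero at the start; "moment": the same for the moment, N m; "opening": opening from 0.0 (shut) to 1.0 (fully open).
Only numpy, scipy, OpenCV 4.12 (cv2) and the standard library are available. Lean on these libraries where they do the work, as an engineer would, in place of code of your own. Each camera call takes 0.05 s, during which the arm holds its last target.

## Task

Open the cupboard's drop-down hatch with the hook pole: put the pole's side pin through the steel eye on the hatch and swing the hatch down on the hook until it is fully open at its stop, without letting it fall, forcing anything or touching the cupboard with your hand. Then take the hook out of the eye and lay the pole down flat on the worktop (set it down, do not drop it). Leave the other things where they are.

Things in the scene. Friction and masses are not known exactly. Their poses are not given: they have to be found in the camera images.
- pole_grip (a point): centre of the pole's wooden handle, 13 mm above the worktop as it lies. Handle 18 mm wide (y), 26 mm high (z), reaching from 75 mm behind to 45 mm ahead (+x) of this point; centre of mass within 10 mm of it. From it a steel rod 6 mm thick runs on at half height to x = +105 mm and bends there square to the left (+y) into the side pin.
- hook_pin (a point): middle of the pole's side pin (steel, 6 mm thick, round tip): 105 mm ahead (+x) and 22 mm left (+y) of pole_grip, same axes. The pin points to +y; it is free from 8 mm to 45 mm left of the pole's centre line.
- hatch (a joint): opening of the hatch, rad: 0 closed (upright), 1.5 fully open (nearly level, end stop). A light spring keeps it shut: about 2 N at the eye starts it. Past some 0.3 to 0.6 rad its weight (0.5 kg, varies) outdoes the spring and it would fall and slam if not held back; fully down it stays by itself.
- hatch_hinge (a point): middle of the hatch's hinge line, at its lower front edge; axes turn with the hatch: closed, x points into the cupboard, y left along the hinge, z up along the hatch. The hatch's front face is at x = 0 here. It is 288 mm wide, 155 mm high, 12 mm thick and swings out and down towards the robot about this line.
- hatch_slot (a point): middle of the eye's adjusting slot, 18 mm out from the hatch's face, 108 mm from the hinge line; axes of hatch_hinge. The eye: steel ring, hole along y, 11 mm across; outside 23 mm, 6 mm thick. Its centre lies up to 22 mm above or below this point (along z), clamped, differently each time, not measured: look, or feel with the pin. Over about 15 N along the slot makes it slip.
- hook_pole: the loose hook pole, 140 g, 183 mm long with its hook, lying flat along its own x; origin under the handle's centre, on its underside (13 mm below pole_grip)
- cupboard: fixed wooden cupboard, 320 mm wide, 190 mm deep, 268 mm high, an open niche below the hatch; the top board closes over the hatch's top edge. Origin: middle of its lower front edge, 95 mm below the hinge line; x into the cupboard, y left, z up
- bowl: small patterned china bowl, 115 mm across, 51 mm high, loose, on the left
- timer: round kitchen timer, 65 mm across, 58 mm high, loose, on the right
- lone_mug: white mug with a handle, 83 mm across, 94 mm high, loose, on the right
- wooden_spoon: wooden spoon, 315 mm long, loose, lying near the front edge at the left

How it is judged:
On the way, in this order (a step that is already met when the one before it is completed fails the run):
1. the pole's pin stands through the line of the eye, the hatch still closed (x of hook_pin in the frame of hatch_slot between -0.006 and 0.006 m and y of hook_pin in the frame of hatch_slot between -0.018 and 0.016 m and z of hook_pin in the frame of hatch_slot between -0.027 and 0.027 m and value of joint hatch below 0.1 rad), for 0.2 s.
2. the hatch is lowered half way on the hook (x of hook_pin in the frame of hatch_slot between -0.006 and 0.006 m and y of hook_pin in the frame of hatch_slot between -0.018 and 0.016 m and z of hook_pin in the frame of hatch_slot between -0.027 and 0.027 m and value of joint hatch between 0.7 and 1.1 rad), for 0.05 s.
3. the hatch is fully open, the pin still in the eye (x of hook_pin in the frame of hatch_slot between -0.006 and 0.006 m and y of hook_pin in the frame of hatch_slot between -0.018 and 0.016 m and z of hook_pin in the frame of hatch_slot between -0.027 and 0.027 m and value of joint hatch above 1.4 rad), for 0.1 s.
4. the pole is set down on the worktop while still held (height (world z) of pole_grip below 0.022 m and height (world z) of hook_pin below 0.03 m and contact force between the fingers and hook_pole above 1 N), for 0.05 s.
At the end, for the whole second after the job is handed in: The hatch is fully open (over 1.4 rad) and the pole lies flat and still on the worktop (handle centre below 20 mm, pin below 25 mm), let go (value of joint hatch above 1.4 rad and height (world z) of pole_grip between 0 and 0.02 m and height (world z) of hook_pin below 0.025 m and linear speed of hook_pole below 0.02 m/s); the robot touches nothing.
It fails at once if the hatch falls (faster than 1.8 rad/s) (velocity of joint hatch above 1.8 rad/s).
It fails at once if the pole presses on the cupboard, hatch or eye with over 20 N (contact force between hook_pole and cupboard above 20 N).
It fails at once if the hand or arm touches the cupboard or hatch (contact force between any of the arm, the fingers and cupboard above 2 N).
It fails at once if the bowl, timer, mug or wooden spoon is moved by more than 20 mm (distance of any of bowl, timer, lone_mug, wooden_spoon from where it was at the start of the episode above 0.02 m).
It also fails if it takes over 67 s, if anything falls off the work surface, if the arm or the gripper's body presses on something with over 40 N, if the wrist force passes 120 N, or if a joint passes its speed limit or range.

## Working session

There is one attempt and no reset: what is moved stays moved. The work goes in short steps, Python scripts to look and compute and a tool call to move; the robot and the scene stay as the last step left them, time stands still between calls to the robot, and variables do not carry over. Pictures are saved under pics/ and viewed, and the job is handed in when it is done.

Besides the shell and the picture viewer there is one more tool, called after "Emit:" as name(argument=value, ...) on one line, values as JSON. carry_out: Moves the arm, as the interface text tells. Its arguments: {"type":"object","properties":{"targets":{"type":"string"},"force":{"type":"number"}},"required":["targets"]}

```bash
ls; mkdir -p pics; python3 - <<'E'
from plant import r, eyes
import cv2
print(r.get_state(), r.tcp_to_tips)
import numpy as np
for n in ["scene","top","wrist"]:
    p,d=eyes.snapshot(n); cv2.imwrite(f"pics/{n}0.png",p); np.save(f"pics/{n}0.npy",d)
    print(n,eyes.camera_params(n))
E
```

```text
pics
{'clock': 0.0, 'q': array([ 1.26377326,  0.68998756, -0.19447805,  1.56636055,  0.15729349,
        0.90249875, -0.21513366]), 'qd': array([ 7.04857314e-04, -1.21874259e-03, -8.47771364e-04, -1.00099345e-03,
        1.03499541e-03, -2.14723917e-04,  6.75498012e-05]), 'joint_torque': array([-9.68853601e-05, -5.27561152e+01, -1.26654770e+00, -1.53427541e+01,
       -5.25330228e-02,  6.67869084e-03,  1.54493414e-04]), 'tool_pos': array([ 0.20876156, -0.58874836,  0.4039022 ]), 'eef_rot': array([-0.69669782, -0.12056264,  0.69702782, -0.11928545]), 'contact_force': array([0.87416179, 0.66162433, 0.86232946]), 'moment': array([-0.02393395, -0.0517517 , -0.01584192]), 'opening': 0.9993052243781501} 0.166
scene {'intrinsics': array([[487.34292023,   0.        , 277.12826463],
       [  0.        , 487.34292023, 204.79390976],
       [  0.        ,   0.        ,   1.        ]]), 'rvec': array([ 1.26972254, -2.26171739,  0.91658052]), 'tvec': array([0.29135189, 0.41183927, 1.34821976])}
top {'intrinsics': array([[436.47582126,   0.        , 284.2524161 ],
       [  0.        , 436.47582126, 216.47553754],
       [  0.        ,   0.        ,   1.        ]]), 'rvec': array([ 2.17814714, -2.13250159,  0.16915174]), 'tvec': array([-0.02143268,  0.54478046,  1.38824749])}
wrist {'intrinsics': array([[325.1922621 ,   0.        , 282.26145222],
       [  0.        , 325.1922621 , 202.66223394],
       [  0.        ,   0.        ,   1.        ]]), 'T_tool_cam': array([[ 5.60952961e-04, -2.83258123e-01,  9.59043545e-01,
         1.95019442e-02],
       [ 9.99999698e-01,  6.75403608e-04, -3.85424870e-04,
        -8.65285136e-04],
       [-5.38566745e-04,  9.59043471e-01,  2.83258416e-01,
        -7.38110408e-02],
       [ 0.00000000e+00,  0.00000000e+00,  0.00000000e+00,
         1.00000000e+00]])}
```

View pics/scene0.png

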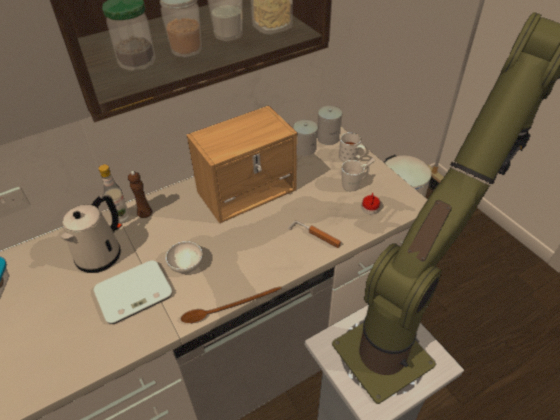

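View pics/top0.png

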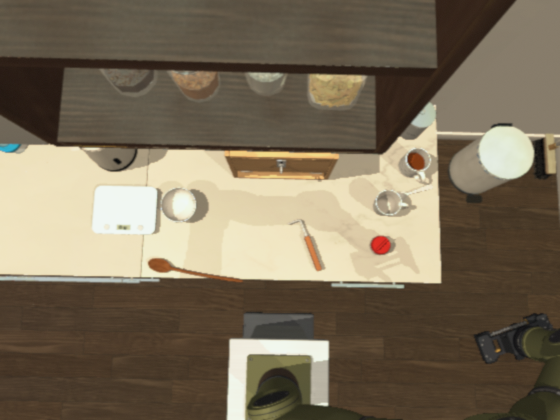

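View pics/wrist0.png

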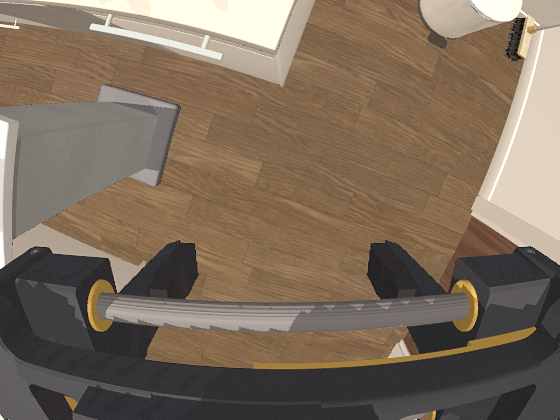

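```bash
cat > h.py <<'E'
import numpy as np, cv2
from plant import r, eyes
from scipy.spatial.transform import Rotation as R
def cam(n):
    c=eyes.camera_params(n); return c["intrinsics"],R.from_rotvec(c["rvec"]).as_matrix(),np.array(c["tvec"])
def world(n,u,v,d):
    K,Rm,t=cam(n); u=np.asarray(u,float);v=np.asarray(v,float)
    p=np.stack([(u-K[0,2])/K[0,0]*d,(v-K[1,2])/K[1,1]*d,d],-1); return (p-t)@Rm
def plane(n,u,v,z):
    K,Rm,t=cam(n); ray=np.array([(u-K[0,2])/K[0,0],(v-K[1,2])/K[1,1],1.])@Rm; o=-t@Rm
    return o+ray*(z-o[2])/ray[2]
def proj(n,p):
    K,Rm,t=cam(n); q=np.atleast_2d(p)@Rm.T+t; return (q[:,:2]/q[:,2:])*K[0,0]+K[:2,2]
E
python3 - <<'E'
from h import *
s=cv2.imread("pics/scene0.png"); t=cv2.imread("pics/top0.png"); 
cv2.imwrite("pics/s_c.png",cv2.resize(s[105:260,180:360],None,fx=4.3,fy=3.8*4.3/3.8*0+3.8,interpolation=3)[:600,:800])
cv2.imwrite("pics/t_c.png",cv2.resize(t[140:290,220:350],None,fx=4,fy=4,interpolation=3))
# points
ds=np.load("pics/scene0.npy");dt=np.load("pics/top0.npy")
# orange handle mask in top
W=world("top",*np.meshgrid(np.arange(560),np.arange(420)),dt)
hsv=cv2.cvtColor(t,cv2.COLOR_BGR2HSV)
m=cv2.inRange(hsv,(3,130,60),(18,255,255)); m[:,:290]=0; m[:225]=0;m[:,335:]=0;m[275:]=0
P=W[m>0]; print(len(P),P.min(0),P.max(0),np.median(P,0))
v,u=np.nonzero(m); G=np.array([plane("top",a,b,0.026) for a,b in zip(u,v)])
rect=cv2.minAreaRect(G[:,:2].astype(np.float32)*1000); print(rect, cv2.boxPoints(rect))
E
```

```text
171 [ 0.34429278 -0.12997058  0.01640354] [0.48421318 0.01021359 1.45114932] [ 0.42882108 -0.10326985  0.02562697]
((429.3254089355469, -104.55335998535156), (115.1941909790039, 15.767166137695312), 21.266389846801758) [[ 372.79102 -118.09735]
 [ 378.50983 -132.79083]
 [ 485.8598   -91.00937]
 [ 480.141    -76.31589]]
```

View pics/s_c.png

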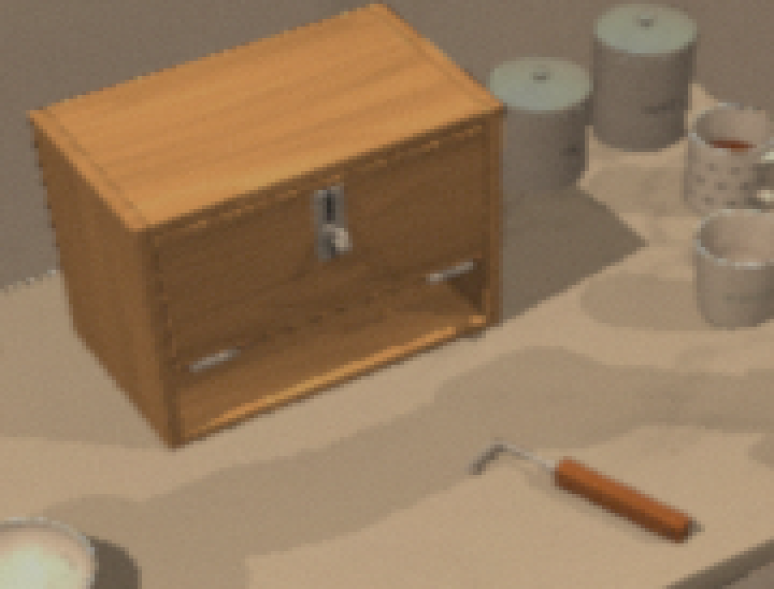

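View pics/t_c.png

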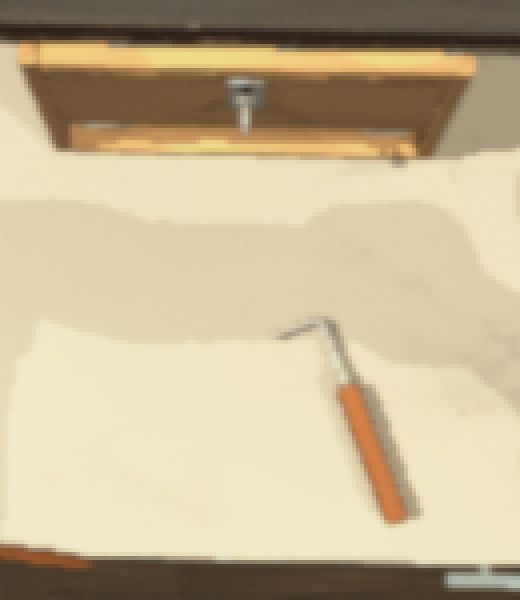

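```bash
python3 - <<'E'
from h import *
ds=np.load("pics/scene0.npy"); dt=np.load("pics/top0.npy"); s=cv2.imread("pics/scene0.png")
W=world("scene",*np.meshgrid(np.arange(560),np.arange(420)),ds)
for n,(u,v,z) in dict(bl=(220.7,222.1,0),br=(294,191.3,0),tl=(214.4,166,.268),tr=(297.4,134,.268)).items(): print(n,plane("scene",u,v,z))
# hatch face points: polygon crop
def reg(poly):
    m=np.zeros((420,560),np.uint8); pts=np.array([[180+x/4.3,105+y/3.8] for x,y in poly]); cv2.fillPoly(m,[np.round(pts).astype(np.int32)],1); return m>0
for nm,poly in dict(hatchL=[(175,255),(300,205),(300,300),(190,340)],hatchR=[(365,185),(480,140),(480,255),(365,290)],side=[(60,150),(140,240),(160,400),(90,320)],top=[(80,120),(370,30),(450,100),(150,210)]).items():
    P=W[reg(poly)]; P=P[np.isfinite(P).all(1)]; c=np.median(P,0)
    P=P[np.linalg.norm(P-c,axis=1)<.3]
    for _ in range(3):
        c=P.mean(0); n=np.linalg.svd(P-c)[2][2]; e=(P-c)@n; P=P[np.abs(e)<2.5*e.std()+1e-4]
    print(nm,len(P),c,n*np.sign(n[np.argmax(abs(n))]),e.std(), np.degrees(np.arctan2(n[1],n[0])))
# eye region dump
m=reg([(300,180),(370,180),(370,280),(300,280)])
v,u=np.nonzero(m)
for a,b in zip(u,v): pass
sub=s[143:180,248:272]; cv2.imwrite("pics/eye.png",cv2.resize(sub,None,fx=16,fy=16,interpolation=0))
cv2.imwrite("pics/eyeT.png",cv2.resize(cv2.imread("pics/top0.png")[154:180,270:300],None,fx=18,fy=18,interpolation=0))
E
```

```text
bl [0.68228206 0.16086536 0.        ]
br [ 0.67801966 -0.14028897  0.        ]
tl [0.66879221 0.1595906  0.268     ]
tr [ 0.66862781 -0.14528815  0.268     ]
hatchL 703 [0.67980638 0.08416555 0.17780904] [0.99994547 0.00752852 0.00723704] 0.002416907653587372 0.431367691535003
hatchR 803 [ 0.68013014 -0.07818826  0.16747401] [ 0.9999941  -0.0018251   0.00290863] 0.002479915578928716 179.8954287313263
side 676 [0.7424092  0.16725759 0.16776122] [-1.95955131e-03  9.99997960e-01  4.90529033e-04] 0.0009671926768763479 -89.88772589470172
top 1917 [0.76200799 0.01753458 0.26775139] [ 2.98948285e-03 -1.50446080e-04  9.99995520e-01] 0.0021214670477051416 177.1190135946027
```

View pics/eye.png

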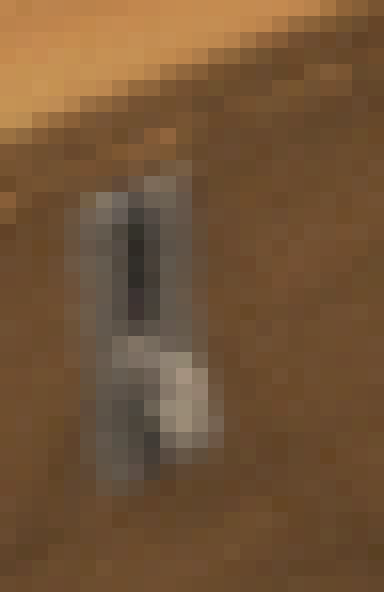

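View pics/eyeT.png

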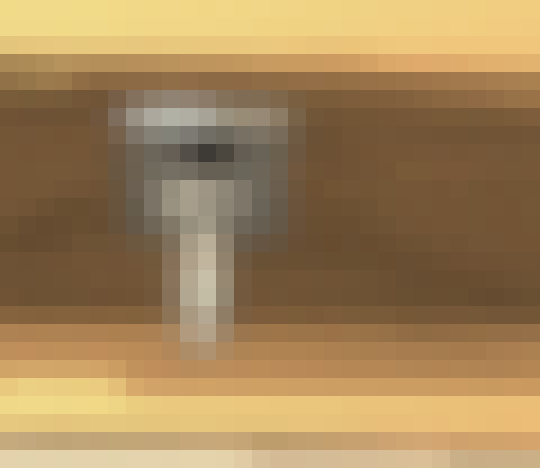

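```bash
cat >> h.py <<'E'
def tool():
    s=r.get_state(); return np.array(s["tool_pos"]),R.from_quat(s["eef_rot"]).as_matrix(),s
def delta(p,yaw):
    """mm shift in current tool axes to put TCP at p; turn about tool x so that tool y has world heading yaw"""
    o,M,s=tool(); a=np.arctan2(M[1,1],M[0,1]); d=(yaw-a+np.pi)%(2*np.pi)-np.pi
    return np.round(M.T@(np.array(p)-o)*1000,1), "turn",round(-d,3)
E
python3 - <<'E'
from h import *
o,M,s=tool(); print(o,M.round(4),sep="\n"); print(np.degrees(np.arctan2(M[1,1],M[0,1])))
for z in (0.05,0.04,0.03): print(plane("top",281.4,173.5,0.19))
# pole pin check: px in top crop
for nm,c in dict(tip=(281,337),bend=(328,320),rodstart=(346,384),hend=(397,522)).items():
    print(nm,plane("top",220+c[0]/4,140+c[1]/4,0.016))
for nm,c in dict(tip=(477,468),bend=(497,447),rodstart=(557,470),hend=(690,530)).items():
    print(nm,plane("scene",180+c[0]/4.3,105+c[1]/3.8,0.016))
# projections of eye candidates, both views
for dz in (-.022,-.011,0,.011,.022):
    print(dz,proj("scene",[.662,.007,.203+dz]).round(1),proj("top",[.662,.007,.203+dz]).round(1), proj("scene",[.68,.007,.203+dz]).round(1))
E
```

```text
[ 0.20881371 -0.58882854  0.40410596]
[[-6.000e-04  3.343e-01 -9.425e-01]
 [ 1.300e-03 -9.425e-01 -3.343e-01]
 [-1.000e+00 -1.400e-03  1.000e-04]]
-70.47012808067402
[0.65184554 0.0032701  0.19      ]
[0.65184554 0.0032701  0.19      ]
[0.65184554 0.0032701  0.19      ]
tip [ 0.52275764 -0.03060652  0.016     ]
bend [ 0.5378323  -0.06936502  0.016     ]
rodstart [ 0.48484525 -0.08499941  0.016     ]
hend [ 0.37257595 -0.12815601  0.016     ]
tip [ 0.51620536 -0.02519191  0.016     ]
bend [ 0.5293885  -0.05236528  0.016     ]
rodstart [ 0.48079685 -0.07762088  0.016     ]
hend [ 0.36897861 -0.12538751  0.016     ]
-0.022 [[259.6 171. ]] [[280.2 170.9]] [[256.9 168. ]]
-0.011 [[259.4 168.5]] [[280.2 170. ]] [[256.8 165.5]]
0 [[259.3 166. ]] [[280.2 169. ]] [[256.6 163. ]]
0.011 [[259.1 163.4]] [[280.3 168.1]] [[256.4 160.4]]
0.022 [[259.  160.9]] [[280.3 167.1]] [[256.3 157.9]]
```

```bash
python3 - <<'E'
from h import *
print(delta([.42,-.106,.30],np.radians(21.5-90)))
print(delta([.42,-.106,.38],np.radians(21.5-90)))
s=cv2.imread("pics/scene0.png");hsv=cv2.cvtColor(s,cv2.COLOR_BGR2HSV)
m=cv2.inRange(hsv,(3,130,60),(18,255,255)); m[:,:305]=0; m[:222]=0;m[:,345:]=0;m[250:]=0
v,u=np.nonzero(m); G=np.array([plane("scene",a,b,0.018) for a,b in zip(u,v)])
rect=cv2.minAreaRect(G[:,:2].astype(np.float32)*1000); print(len(u),rect, cv2.boxPoints(rect))
E
```

```text
(array([ 104.6, -384.3, -360.5]), 'turn', np.float64(-0.034))
(array([  24.6, -384.4, -360.4]), 'turn', np.float64(-0.034))
239 ((426.1689453125, -99.24337768554688), (121.90635681152344, 30.115110397338867), 20.967876434326172) [[ 363.86374  -106.994675]
 [ 374.6403   -135.1156  ]
 [ 488.47415   -91.49208 ]
 [ 477.6976    -63.371155]]
```

Emit:
carry_out(targets="1 2 -32 -30 -0.017; 1 2 -32 -30 -0.017; 1 2 -32 -30 0; 1 2 -32 -30 0; 1 2 -32 -30 0; 1 2 -32 -30 0; 1 2 -32 -30 0; 1 2 -32 -30 0; 1 2 -32 -30 0; 1 2 -32 -30 0; 1 2 -32 -30 0; 1 2 -32 -30 0; 0.6 20 0 0 0; 0.6 20 0 0 0; 0.6 20 0 0 0; 0.6 20 0 0 0; 0.6 0 0 0 0; 0.6 0 0 0 0; 0.6 0 0 0 0")

```text
clock: 1.73
tool_pos: [0.3956, -0.1258, 0.3025]
eef_rot: [0.695, 0.132, -0.695, 0.132]
contact_force: [0.0, 0.2, -0.9]
opening: 0.6
```

```bash
python3 - <<'E'
from h import *
o,M,s=tool(); print(o,s["q"].round(3),s["opening"],s["contact_force"])
p,d=eyes.snapshot("wrist"); cv2.imwrite("pics/w1.png",p); np.save("pics/w1.npy",d)
np.savez("pics/w1pose.npz",o=o,M=M)
E
```

```text
[ 0.39556758 -0.12583948  0.30254613] [ 0.238  0.638 -0.065  2.277  0.171  0.229 -1.176] 0.599849610571088 [ 0.03069868  0.21615225 -0.89160625]
```

View pics/w1.png

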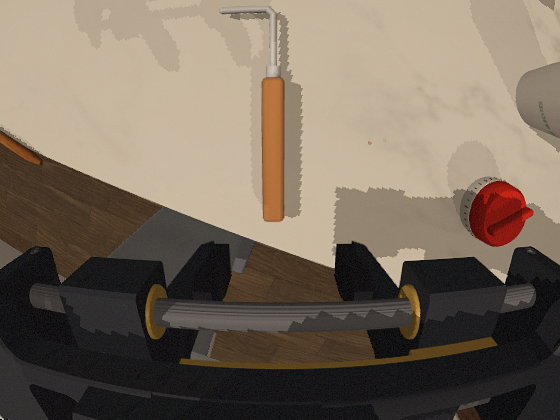

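```bash
cat >> h.py <<'E'
def wray(u,v,o,M):
    c=eyes.camera_params("wrist"); K=c["intrinsics"]; T=c["T_tool_cam"]
    dx,dy=u-K[0,2],v-K[1,2]; rr=np.hypot(dx,dy); th=rr/K[0,0]
    d=np.array([np.sin(th)*dx/max(rr,1e-9),np.sin(th)*dy/max(rr,1e-9),np.cos(th)])
    return o+M@T[:3,3], M@(T[:3,:3]@d)
def wplane(u,v,o,M,z):
    a,d=wray(u,v,o,M); return a+d*(z-a[2])/d[2]
def wproj(p,o,M):
    c=eyes.camera_params("wrist"); K=c["intrinsics"]; T=c["T_tool_cam"]
    q=T[:3,:3].T@(M.T@(np.array(p)-o)-T[:3,3]); rr=np.hypot(q[0],q[1]); th=np.arctan2(rr,q[2])
    return K[:2,2]+K[0,0]*th*q[:2]/rr
E
python3 - <<'E'
from h import *
z=np.load("pics/w1pose.npz");o,M=z["o"],z["M"]
p=cv2.imread("pics/w1.png");hsv=cv2.cvtColor(p,cv2.COLOR_BGR2HSV)
m=cv2.inRange(hsv,(5,110,90),(20,255,255)); m[:,:250]=0;m[:,295:]=0;m[230:]=0;m[:70]=0
v,u=np.nonzero(m);G=np.array([wplane(a,b,o,M,.026) for a,b in zip(u,v)])
rect=cv2.minAreaRect(G[:,:2].astype(np.float32)*1000);print(len(u),rect,cv2.boxPoints(rect))
for n,uv in dict(bend=(271,11),tip=(222,10.5),hf=(273,78),hb=(273,221)).items(): print(n,wplane(*uv,o,M,.016 if n in("bend","tip") else .026))
E
```

```text
Traceback (most recent call last):
  File "h.py", line 26, in wplane
    a,d=wray(u,v,o,M); return a+d*(z-a[2])/d[2]
        ~~~~^^^^^^^^^
  File "h.py", line 21, in wray
    c=eyes.camera_params("wrist"); K=c["intrinsics"]; T=c["T_tool_cam"]
ValueError: time passes only in moves, steps and waits
```

```bash
sed -i 's/c=eyes.camera_params("wrist")/c=CW()/' h.py; cat >> h.py <<'E'
import functools
@functools.lru_cache(None)
def CW(): return eyes.camera_params("wrist")
E
sed -i 's/^def cam(n)/@__import__("functools").lru_cache(None)\ndef cam(n)/' h.py
python3 - <<'E'
from h import *
z=np.load("pics/w1pose.npz");o,M=z["o"],z["M"]
p=cv2.imread("pics/w1.png");hsv=cv2.cvtColor(p,cv2.COLOR_BGR2HSV)
m=cv2.inRange(hsv,(5,110,90),(20,255,255)); m[:,:250]=0;m[:,295:]=0;m[230:]=0;m[:70]=0
v,u=np.nonzero(m);G=np.array([wplane(a,b,o,M,.026) for a,b in zip(u,v)])
rect=cv2.minAreaRect(G[:,:2].astype(np.float32)*1000);print(len(u),rect,cv2.boxPoints(rect))
for n,uv in dict(bend=(271,11),tip=(222,10.5),hf=(273,78),hb=(273,221)).items(): print(n,wplane(*uv,o,M,.016 if n in("bend","tip") else .026))
print(np.degrees(np.arctan2(M[1,1],M[0,1])))
E
```

```text
3119 ((430.30419921875, -102.67200469970703), (117.58699035644531, 17.203611373901367), 21.51742935180664) [[ 372.45325 -116.23422]
 [ 378.76324 -132.23885]
 [ 488.15515  -89.10979]
 [ 481.84515  -73.10516]]
bend [ 0.53830415 -0.05892066  0.016     ]
tip [ 0.52563258 -0.0205639   0.016     ]
hf [ 0.48457475 -0.08218987  0.026     ]
hb [ 0.37569079 -0.12443027  0.026     ]
-68.53617471731484
```

```bash
python3 - <<'E'
from h import *
print(delta([.4256,-.1045,.169],np.radians(-68.5)))
E
```

```text
(array([133.9,  -9.1, -35.5]), 'turn', np.float64(-0.001))
```

Emit:
carry_out(targets="0.6 0 -3 -12 0; 0.6 0 -3 -12 0; 0.6 0 -3 -12 0; 0.6 20 0 0 0; 0.6 20 0 0 0; 0.6 20 0 0 0; 0.6 20 0 0 0; 0.6 15 0 0 0; 0.6 12 0 0 0; 0.6 0 0 0 0; 0.6 0 0 0 0", force=40)

```text
clock: 2.7
tool_pos: [0.4318, -0.1048, 0.2029]
eef_rot: [-0.692, -0.133, 0.697, -0.131]
contact_force: [-0.9, 0.0, -0.2]
opening: 0.601
```

```bash
python3 - <<'E'
from h import *
print(delta([.4256,-.1045,.169],np.radians(-68.5)))
o,M,s=tool(); print(o,M.round(3))
p,d=eyes.snapshot("wrist"); cv2.imwrite("pics/w2.png",p)
E
```

```text
(array([33.9, -2.5,  5.5]), 'turn', np.float64(0.001))
[ 0.4318353  -0.10483573  0.2028611 ] [[-0.007  0.368 -0.93 ]
 [ 0.002 -0.93  -0.368]
 [-1.    -0.004  0.006]]
```

View pics/w2.png

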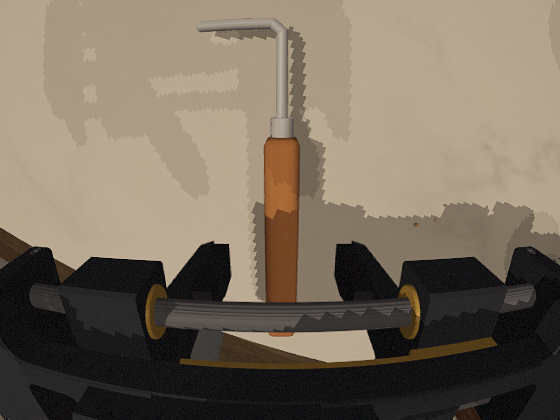

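Emit:
carry_out(targets="0.6 6 0 0 0; 0.6 6 0 0 0; 0.6 6 0 0 0; 0.6 5 0 0 0; 0.6 0 0 0 0; 0.6 0 0 0 0; 0.6 0 0 0 0; 0.6 0 0 0 0")

```text
clock: 3.42
tool_pos: [0.433, -0.1062, 0.1875]
eef_rot: [-0.69, -0.133, 0.699, -0.13]
contact_force: [0.4, -1.1, -0.1]
opening: 0.597
```

```bash
python3 - <<'E'
from h import *
print(delta([.4256,-.1045,.169],np.radians(-68.5)))
o,M,s=tool(); print(o,M.round(3),s["contact_force"],s["q"].round(3))
E
```

```text
(array([18.6, -4.2,  6. ]), 'turn', np.float64(-0.001))
[ 0.43298938 -0.10620089  0.18750029] [[-0.013  0.366 -0.931]
 [ 0.002 -0.931 -0.366]
 [-1.    -0.006  0.011]] [ 0.35438459 -1.06223169 -0.11898262] [ 0.17   0.909 -0.053  2.229  1.181  0.046 -2.24 ]
```

```bash
python3 - <<'E'
from h import *
print(delta([.458,-.0918,.169],np.radians(-68.5)))
E
```

```text
(array([ 18.2,  -4.1, -28.7]), 'turn', np.float64(-0.001))
```

Emit:
carry_out(targets="0.6 0 -1 -7 0; 0.6 0 -1 -7 0; 0.6 0 -1 -7 0; 0.6 0 -1 -7 0; 0.6 0 0 0 0; 0.6 0 0 0 0")

```text
clock: 3.92
tool_pos: [0.4574, -0.0923, 0.1869]
eef_rot: [-0.69, -0.133, 0.699, -0.13]
contact_force: [0.2, -0.7, 0.2]
opening: 0.601
```

```bash
python3 - <<'E'
from h import *
print(delta([.458,-.0918,.169],np.radians(-68.5)))
o,M,s=tool(); print(o,M.round(3),s["contact_force"],s["q"].round(3))
E
```

```text
(array([17.9, -0.1, -0.9]), 'turn', np.float64(-0.001))
[ 0.45740367 -0.09226533  0.1869015 ] [[-0.013  0.366 -0.931]
 [ 0.002 -0.931 -0.366]
 [-1.    -0.007  0.011]] [ 0.21724819 -0.73259344  0.15945979] [ 0.239  0.916 -0.225  2.162  1.106  0.198 -2.196]
```

Emit:
carry_out(targets="0.6 6 0 0 0; 0.6 6 0 0 0; 0.6 6 0 0 0; 0.6 0 0 0 0; 0.6 0 0 0 0")

```text
clock: 4.33
tool_pos: [0.4567, -0.0923, 0.1687]
eef_rot: [-0.69, -0.133, 0.7, -0.131]
contact_force: [0.2, 0.1, -0.0]
opening: 0.601
```

```bash
python3 - <<'E'
from h import *
print(delta([.458,-.0918,.169],np.radians(-68.5)))
o,M,s=tool(); print(o,M.round(3),s["contact_force"],s["q"].round(3))
E
```

```text
(array([-0.3,  0. , -1.4]), 'turn', np.float64(-0.0))
[ 0.45667531 -0.09230661  0.16870228] [[-0.015  0.366 -0.93 ]
 [ 0.001 -0.93  -0.367]
 [-1.    -0.006  0.013]] [ 0.17800669  0.13709464 -0.00360831] [ 0.18   0.951 -0.129  2.166  1.176  0.114 -2.266]
```

Emit:
carry_out(targets="0 0 0 0 0; 0 0 0 0 0; 0 0 0 0 0; 0 0 0 0 0; 0 0 0 0 0; 0 0 0 0 0; 0 -5 0 0 0; 0 -5 0 0 0; 0 -5 0 0 0; 0 0 0 0 0; 0 0 0 0 0", force=50)

```text
clock: 5.25
tool_pos: [0.4574, -0.0924, 0.1838]
eef_rot: [-0.69, -0.133, 0.699, -0.13]
contact_force: [-0.4, 0.3, -1.2]
opening: 0.201
```

```bash
python3 - <<'E'
from h import *
print(delta([.52,-.06,.184],np.radians(-90)))
o,M,s=tool(); print(o,M.round(3),s["contact_force"],s["opening"],s["q"].round(3))
p,d=eyes.snapshot("wrist"); cv2.imwrite("pics/w3.png",p)
E
```

```text
(array([ -1. ,  -7.2, -70.1]), 'turn', np.float64(0.375))
[ 0.45740136 -0.09238231  0.18376023] [[-0.013  0.366 -0.931]
 [ 0.002 -0.931 -0.366]
 [-1.    -0.007  0.011]] [-0.4410674   0.29696555 -1.23084008] 0.20052921170480295 [ 0.235  0.922 -0.217  2.162  1.129  0.19  -2.219]
```

View pics/w3.png

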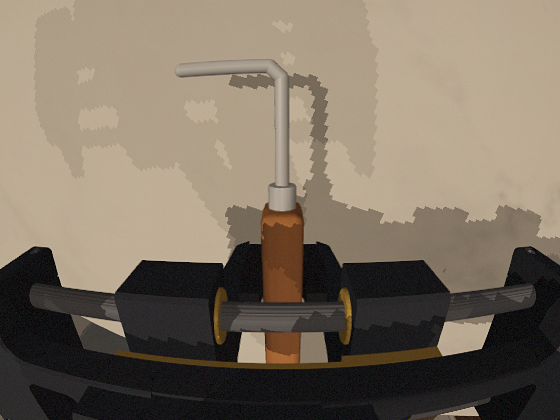

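Emit:
carry_out(targets="0 0 -1 -14 0; 0 0 -1 -14 0; 0 0 -2 -14 0; 0 0 -1 -14 0; 0 0 -2 -14 0; 0 0 0 0 0.075; 0 0 0 0 0.075; 0 0 0 0 0.075; 0 0 0 0 0.075; 0 0 0 0 0.075; 0 0 0 0 0; 0 0 0 0 0")

```text
clock: 6.3
tool_pos: [0.5198, -0.06, 0.1826]
eef_rot: [-0.702, -0.001, 0.712, -0.0]
contact_force: [0.5, -0.1, -1.0]
opening: 0.202
```

```bash
python3 - <<'E'
from h import *
print(delta([.52,-.06,.170],np.radians(-90)))
o,M,s=tool(); print(o,M.round(3),s["contact_force"],s["opening"],s["q"].round(3))
E
```

```text
(array([12.6,  0. , -0.4]), 'turn', np.float64(0.002))
[ 0.51978618 -0.05997602  0.18258837] [[-0.014  0.002 -1.   ]
 [ 0.001 -1.    -0.002]
 [-1.    -0.001  0.014]] [ 0.46730285 -0.07683774 -0.97403942] 0.20198750926297146 [ 0.219  0.95  -0.32   1.992  0.839  0.35  -2.352]
```

Emit:
carry_out(targets="0 5 0 0 0; 0 5 0 0 0; 0 3.5 0 0 0; 0 0 0 0 0; 0.4 0 0 0 0; 0.4 0 0 0 0; 0.4 0 0 0 0; 0.4 0 0 0 0; 0.4 0 0 8.5 0; 0.4 0 0 8.5 0; 0.4 0 0 8.5 0; 0.4 0 0 8.5 0; 0.4 0 0 0 0; 0.4 0 0 0 0")

```text
clock: 7.47
tool_pos: [0.4858, -0.06, 0.17]
eef_rot: [-0.702, -0.001, 0.712, 0.0]
contact_force: [-0.3, 0.6, -0.2]
opening: 0.399
```

```bash
python3 - <<'E'
from h import *
o,M,s=tool(); print(o,M.round(3),s["contact_force"],s["opening"],s["q"].round(3))
np.savez("pics/w4pose.npz",o=o,M=M)
p,d=eyes.snapshot("wrist"); cv2.imwrite("pics/w4.png",p)
E
```

```text
[ 0.48583283 -0.059975    0.16995283] [[-0.014  0.    -1.   ]
 [ 0.002 -1.    -0.   ]
 [-1.    -0.002  0.014]] [-0.29214933  0.63137321 -0.16907224] 0.39944771923025824 [ 0.141  0.953 -0.184  2.095  0.916  0.187 -2.445]
```

View pics/w4.png

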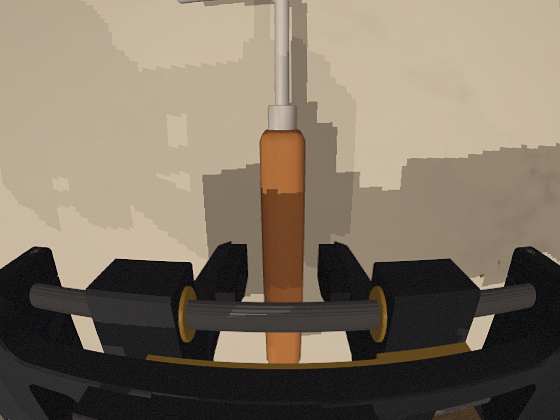

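```bash
python3 - <<'E'
from h import *
z=np.load("pics/w4pose.npz");o,M=z["o"],z["M"]
for n,uv,h in [("hf",(282.5,129),.02),("bend",(282,0),.016),("pin",(180,1),.016),("rod",(282,60),.016),("hmid",(284,230),.026)]: print(n,wplane(*uv,o,M,h))
E
```

```text
hf [ 0.54939019 -0.05870356  0.02      ]
bend [ 0.60360464 -0.05843821  0.016     ]
pin [ 0.60606239 -0.01567175  0.016     ]
rod [ 0.5775448  -0.05846554  0.016     ]
hmid [ 0.50901347 -0.05937671  0.026     ]
```

Emit:
carry_out(targets="0 0 0 0 0; 0 0 0 0 0; 0 0 0 0 0; 0 0 0 0 0; 0 0 0 0 0; 0 0 0 0 0; 0 -15 0 0 0; 0 -20 0 0 0; 0 -20 0 0 0; 0 -20 0 0 0; 0 -20 0 0 0; 0 -20 0 0 0; 0 -20 0 0 0; 0 -20 0 0 0; 0 -20 0 0 0; 0 0 2 -10 0; 0 0 2 -10 0; 0 0 2 -8 0; 0 0 0 0 0; 0 0 0 0 0", force=60)

```text
clock: 9.18
tool_pos: [0.5158, -0.0665, 0.344]
eef_rot: [-0.702, -0.001, 0.712, 0.001]
contact_force: [-0.8, -0.9, -1.1]
opening: 0.196
```

```bash
python3 - <<'E'
from h import *
o,M,s=tool(); print(o,M.round(3),s["contact_force"],s["opening"],s["q"].round(3))
np.savez("pics/w5pose.npz",o=o,M=M)
p,d=eyes.snapshot("wrist"); cv2.imwrite("pics/w5.png",p)
p,d=eyes.snapshot("scene"); cv2.imwrite("pics/s5.png",p);cv2.imwrite("pics/s5c.png",cv2.resize(p[110:240,220:340],None,fx=5,fy=4.6,interpolation=3))
E
```

```text
[ 0.5158142  -0.06651652  0.34396002] [[-0.015 -0.    -1.   ]
 [ 0.002 -1.     0.   ]
 [-1.    -0.002  0.015]] [-0.82328679 -0.91603122 -1.14287282] 0.19589462197722857 [ 0.402  0.702 -0.599  1.923  0.585  0.713 -2.119]
```

View pics/w5.png

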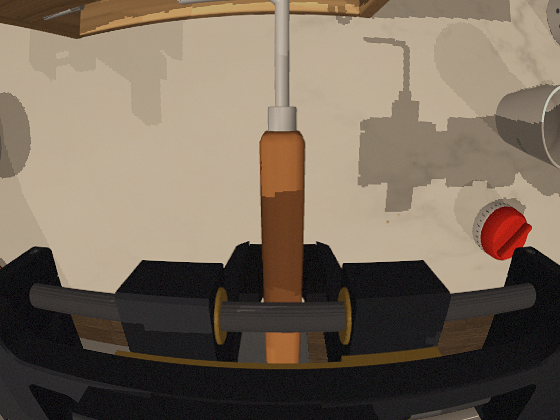

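View pics/s5c.png

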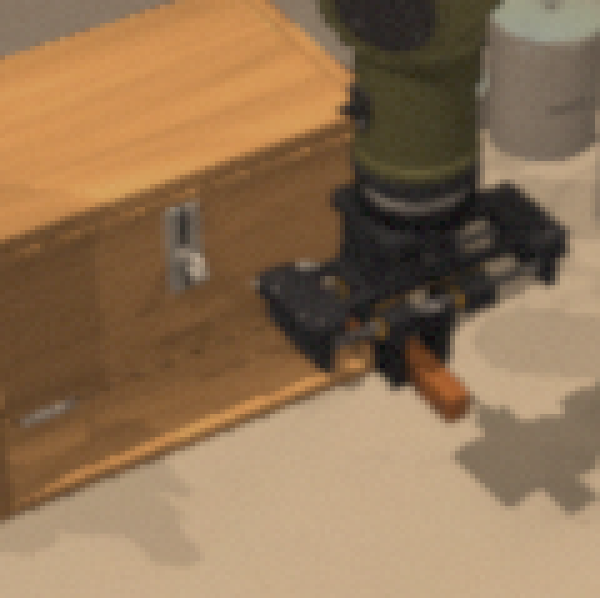

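```bash
python3 - <<'E'
from h import *
acc=[]
for i in range(8):
    p,d=eyes.snapshot("scene"); acc.append(p.astype(float))
a=np.mean(acc,0); np.save("pics/s6.npy",a); np.save("pics/s6d.npy",d)
sub=a[148:180,246:272]; 
big=cv2.resize(np.clip((sub-20)*1.3,0,255).astype(np.uint8),None,fx=18,fy=18,interpolation=cv2.INTER_CUBIC); cv2.imwrite("pics/s6.png",big)
print(sub.mean(2)[8:28,6:20].astype(int))
K,Rm,t=cam("scene"); print(-t@Rm)
W=world("scene",*np.meshgrid(np.arange(246,272),np.arange(148,180)),d[148:180,246:272])
print((W[8:28,6:20,0]*1000).astype(int))
p,d=eyes.snapshot("top"); cv2.imwrite("pics/t6.png",cv2.resize(p[140:270,220:350],None,fx=4.5,fy=4.5,interpolation=3))
E
```

```text
[[ 92 106 111  98  69  79  96  91  82  79  82  84  83  84]
 [ 91  99  92  79  52  70  91  90  83  79  81  84  85  85]
 [ 89  95  91  80  50  67  89  88  81  78  82  85  85  85]
 [ 90  99  95  81  49  67  91  89  83  80  80  82  85  88]
 [ 90  96  97  81  47  67  94  93  86  81  82  82  85  88]
 [ 90  95  97  83  54  67  94  95  90  85  83  84  84  85]
 [ 92 100  97  85  59  72  96  95  90  84  83  83  84  83]
 [ 90 100  97  90  81  90  97  93  89  82  81  83  81  83]
 [ 89  95  96 110 122 116 106 103  90  79  80  82  84  84]
 [ 88  93 101 113 121 122 141 143 104  81  80  83  84  84]
 [ 84  91  98 100  98 106 137 160 137  89  78  79  82  82]
 [ 85  87  91  89  85  98 127 146 140  94  79  79  80  83]
 [ 81  82  88  83  75 104 146 149 132  98  80  78  81  82]
 [ 77  83  87  84  75  83 132 149 130 108  82  76  77  79]
 [ 76  86  92  87  79  65 101 122 111  97  79  76  76  76]
 [ 75  83  90  89  83  65  81  91  86  80  75  75  75  75]
 [ 73  82  90  92  86  70  72  78  76  75  76  75  75  75]
 [ 74  81  88  86  79  74  73  74  74  75  76  76  76  76]
 [ 77  82  84  80  76  75  75  74  75 
[... 599 characters left out ...]
1 679 672 674 671 676 672 675 681 682 677 684 682]
 [678 680 679 679 675 675 664 662 676 679 677 684 684 677]
 [673 677 675 682 677 673 664 657 653 681 680 684 679 681]
 [673 678 681 674 672 675 666 669 656 651 680 683 680 677]
 [673 679 681 683 679 677 665 666 649 657 677 678 681 680]
 [679 676 676 679 676 683 676 661 646 646 676 681 682 681]
 [682 685 680 682 677 683 676 659 654 653 679 681 676 678]
 [682 681 679 677 680 672 679 679 680 681 680 680 680 683]
 [675 675 680 676 682 675 676 677 680 682 678 685 680 678]
 [681 678 678 677 677 683 681 680 678 679 679 685 676 680]
 [679 680 682 681 680 678 678 681 679 679 682 679 683 683]
 [679 678 677 682 681 683 677 682 681 682 686 680 681 679]]
```

View pics/s6.png

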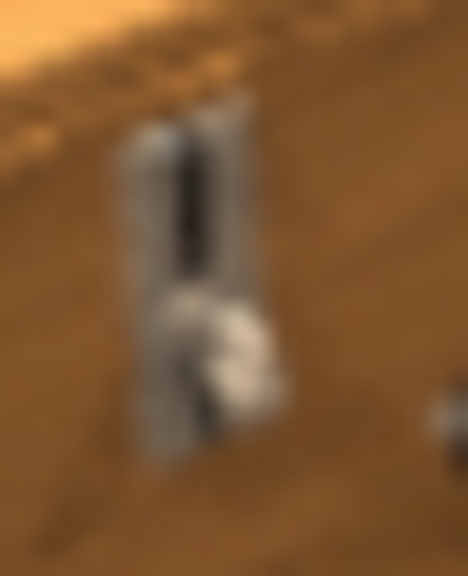

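View pics/t6.png

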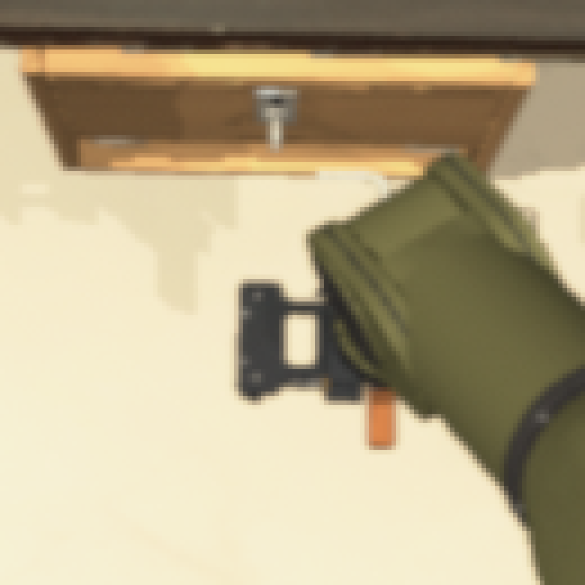

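Emit:
carry_out(targets="0 -20 0 0 0; 0 -20 0 0 0; 0 -20 0 0 0; 0 -20 0 0 0; 0 -10 0 0 0; 0 0 0 -10 0; 0 0 0 -10 0; 0 0 0 0 0; 0 0 0 0 0; 0 0 0 0 0")

```text
clock: 10.57
tool_pos: [0.5367, -0.0666, 0.4337]
eef_rot: [-0.702, -0.001, 0.712, 0.001]
contact_force: [-0.1, -0.5, -2.0]
opening: 0.199
```

```bash
python3 - <<'E'
from h import *
o,M,s=tool(); print(o,M.round(3),s["contact_force"],s["opening"],s["q"].round(3))
np.savez("pics/w7pose.npz",o=o,M=M)
p,d=eyes.snapshot("wrist"); cv2.imwrite("pics/w7.png",p); np.save("pics/w7.npy",d)
for z in (.186,.196,.203): print(wproj([.662,.006,z],o,M))
cv2.imwrite("pics/w7c.png",cv2.resize(p[0:130,150:330],None,fx=4.4,fy=4.4,interpolation=3))
E
```

```text
[ 0.53668635 -0.06658352  0.43367826] [[-0.015  0.    -1.   ]
 [ 0.002 -1.    -0.   ]
 [-1.    -0.002  0.015]] [-0.08822895 -0.46590065 -2.04517819] 0.1989141139396724 [ 0.451  0.612 -0.686  1.763  0.46   0.949 -1.997]
[181.78572956  36.09646259]
[177.46057879  33.39643664]
[174.21843831  31.38372715]
```

View pics/w7.png

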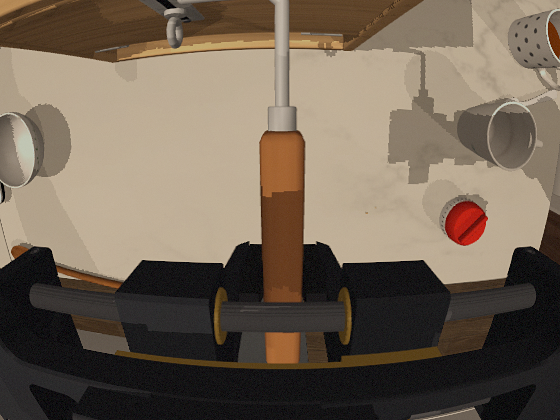

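View pics/w7c.png

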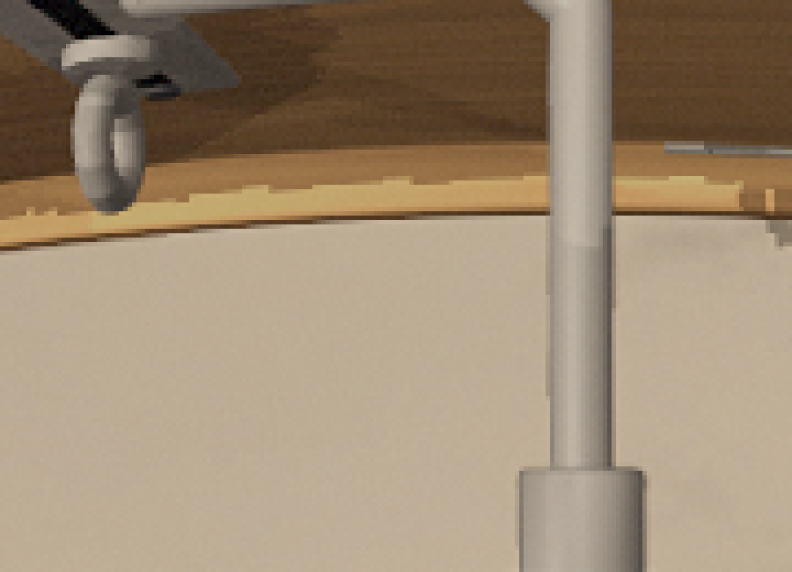

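```bash
python3 - <<'E'
from h import *
z=np.load("pics/w7pose.npz");o,M=z["o"],z["M"]
uv=(150+109/4.4-.4,142/4.4-.4); print(uv)
a,d=wray(*uv,o,M)
K,Rm,t=cam("scene"); b=-t@Rm
for sp in [(259.5,167.6),(259.2,167.4),(259.3,168.2)]:
    e=np.array([(sp[0]-K[0,2])/K[0,0],(sp[1]-K[1,2])/K[1,1],1.])@Rm; e/=np.linalg.norm(e)
    A=np.stack([d,-e],1); k=np.linalg.lstsq(A,b-a,rcond=None)[0]; print(a+d*k[0],b+e*k[1])
for zz in (.186,.190,.194,.198,.203): print(zz,wplane(*uv,o,M,zz))
D=np.load("pics/w7.npy"); print(np.round(D[18:48:3,164:188:2],3))
for q in [(178,28),(176,40)]: print(D[q[1],q[0]])
# pin visible: bottom edge of pin in crop
for c in [(200,4),(300,2)]: print(wplane(150+c[0]/4.4,c[1]/4.4,o,M,.4337-.157))
E
```

```text
(174.37272727272727, 31.872727272727275)
[0.66314148 0.00795518 0.19691203] [0.66167546 0.00664442 0.19610498]
[0.66310084 0.00789909 0.19707695] [0.66244893 0.00731501 0.19671767]
[0.66375646 0.00880384 0.19441657] [0.66207878 0.00730466 0.19349328]
0.186 [0.66583061 0.01166617 0.186     ]
0.19 [0.66484486 0.01030584 0.19      ]
0.194 [0.66385912 0.00894551 0.194     ]
0.198 [0.66287337 0.00758518 0.198     ]
0.203 [0.66164118 0.00588476 0.203     ]
[[0.206 0.2   0.    0.181 0.181 0.18  0.182 0.186 0.207 0.206 0.205 0.205]
 [0.213 0.214 0.179 0.179 0.179 0.179 0.183 0.185 0.19  0.212 0.211 0.211]
 [0.222 0.224 0.18  0.178 0.179 0.18  0.182 0.189 0.191 0.229 0.23  0.231]
 [0.233 0.233 0.178 0.178 0.179 0.181 0.19  0.193 0.194 0.194 0.239 0.243]
 [0.242 0.181 0.18  0.18  0.181 0.181 0.194 0.195 0.195 0.197 0.25  0.252]
 [0.251 0.254 0.18  0.181 0.181 0.18  0.194 0.196 0.196 0.197 0.262 0.263]
 [0.265 0.265 0.181 0.181 0.182 0.183 0.185 0.194 0.196 0.198 0.276 0.275]
 [0.277 0.279 0.182 0.183 0.183 0.185 0.187 0.194 0.196 0.198 0.357 0.354]
 [0.356 0.354 0.354 0.185 0.186 0.187 0.187 0.191 0.195 0.356 0.356 0.356]
 [0.354 0.    0.356 0.189 0.188 0.189 0.19  0.192 0.197 0.356 0.356 0.358]]
0.19386528
0.18624191
[ 0.65687462 -0.02833485  0.2767    ]
[ 0.65610553 -0.03827183  0.2767    ]
```

```bash
python3 - <<'E'
from h import *
z=np.load("pics/w7pose.npz");o,M=z["o"],z["M"];D=np.load("pics/w7.npy")
T=CW()["T_tool_cam"];P=[]
for v in range(17,49):
    for u in range(164,186):
        if .15<D[v,u]<.2:
            a,d=wray(u,v,o,M); c=M@T[:3,2]; P.append(a+d*D[v,u]/(d@c))
P=np.array(P); print(len(P),np.percentile(P,[1,5,50,95,99],axis=0).round(4))
print(delta([.539,-.0665,.353],np.radians(-90)))
E
```

```text
443 [[0.6519 0.0041 0.1898]
 [0.6529 0.0043 0.1913]
 [0.6622 0.006  0.204 ]
 [0.6718 0.0094 0.2091]
 [0.6747 0.0134 0.2098]]
(array([80.7,  0.1, -3.6]), 'turn', np.float64(0.0))
```

Emit:
carry_out(targets="0 16 0 -1 0; 0 16 0 -1 0; 0 16 0 -1 0; 0 16 0 0 0; 0 15.5 0 0 0; 0 0 0 0 0; 0 0 0 0 0; 0 0 0 0 0")

```text
clock: 11.28
tool_pos: [0.5394, -0.0663, 0.3554]
eef_rot: [-0.703, -0.001, 0.712, 0.001]
contact_force: [0.5, -0.9, -1.4]
opening: 0.198
```

```bash
python3 - <<'E'
from h import *
o,M,s=tool(); print(s["clock"],s["contact_force"],s["q"].round(3)); print(delta([.539,-.0665,.354],np.radians(-90)))
E
```

```text
11.2833 [ 0.45550482 -0.86112081 -1.36916566] [ 0.403  0.712 -0.616  1.845  0.562  0.779 -2.087]
(array([1.4, 0.2, 0.4]), 'turn', np.float64(0.0))
```

Emit:
carry_out(targets="0 1.4 -5 0 0; 0 0 -5 0 0; 0 0 -5 0 0; 0 0 -3 0 0; 0 0 -2 0 0; 0 0 -2 0 0; 0 0 -2 0 0; 0 0 -2 0 0; 0 0 0 0 0; 0 0 0 0 0")

```text
clock: 12.12
tool_pos: [0.5392, -0.0404, 0.3533]
eef_rot: [-0.702, -0.001, 0.712, 0.001]
contact_force: [0.7, -1.6, -1.6]
opening: 0.202
```

```bash
python3 - <<'E'
from h import *
o,M,s=tool(); print(s["clock"],s["contact_force"],s["moment"]); print(delta([.539,-.0165,.354],np.radians(-90)))
p,d=eyes.snapshot("wrist"); cv2.imwrite("pics/w8.png",p[:200])
E
```

```text
12.1167 [ 0.65485443 -1.63166408 -1.61555285] [ 0.03932455  0.06076469 -0.01810757]
(array([ -0.6, -23.9,   0.2]), 'turn', np.float64(0.0))
```

View pics/w8.png

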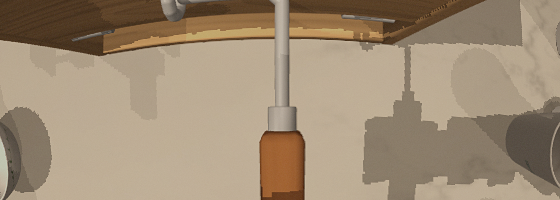

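```bash
python3 - <<'E'
import cv2
p=cv2.imread("pics/w8.png"); cv2.imwrite("pics/w8c.png",cv2.resize(p[0:60,140:300],None,fx=5,fy=5,interpolation=3))
E
```

```text
(no output)
```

View pics/w8c.png

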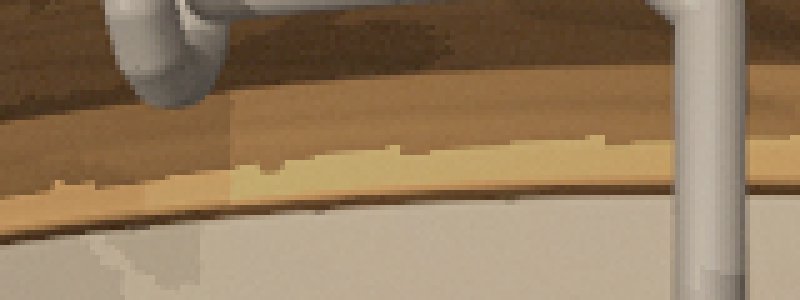

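Emit:
carry_out(targets="0 0 -1 0 0; 0 0 -1 0 0; 0 0 -1 0 0; 0 0 0 0 0; 0 0 0 0 0")

```text
clock: 12.58
tool_pos: [0.5392, -0.0373, 0.3534]
eef_rot: [-0.702, -0.001, 0.712, 0.001]
contact_force: [0.1, -0.3, -1.2]
opening: 0.198
```

Emit:
carry_out(targets="0 0 -1.5 0 0; 0 0 -1.5 0 0; 0 0 -1.5 0 0; 0 0 -1.5 0 0; 0 0 0 0 0; 0 0 0 0 0")

```text
clock: 13.08
tool_pos: [0.5393, -0.0312, 0.3534]
eef_rot: [-0.702, -0.001, 0.712, 0.001]
contact_force: [0.0, 0.9, -1.7]
opening: 0.2
```

Emit:
carry_out(targets="0 0 -2 0 0; 0 0 -2 0 0; 0 0 -2 0 0; 0 0 -2 0 0; 0 0 -2 0 0; 0 0 -2 0 0; 0 0 -2 0 0; 0 0 0 0 0; 0 0 0 0 0; 0 0 0 0 0; 0 0 0 0 0")

```text
clock: 14.0
tool_pos: [0.5392, -0.0176, 0.3534]
eef_rot: [-0.702, -0.001, 0.712, 0.001]
contact_force: [0.3, -1.0, -1.8]
opening: 0.198
```

```bash
python3 - <<'E'
from h import *
o,M,s=tool(); print(o,s["clock"],s["contact_force"],s["moment"],s["q"].round(3))
p,d=eyes.snapshot("wrist"); cv2.imwrite("pics/w9.png",cv2.resize(p[0:60,140:300],None,fx=5,fy=5,interpolation=3))
p,d=eyes.snapshot("scene"); cv2.imwrite("pics/s9.png",cv2.resize(p[110:240,200:340],None,fx=4.6,fy=4.6,interpolation=3))
E
```

```text
[ 0.53924687 -0.01760374  0.35337682] 14.0 [ 0.31383119 -1.02460257 -1.77890324] [-0.01171162  0.05431656 -0.02868939] [ 0.309  0.709 -0.607  1.858  0.559  0.765 -2.177]
```

View pics/w9.png

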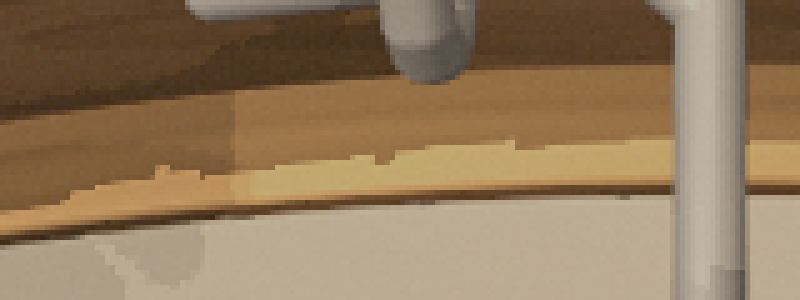

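View pics/s9.png

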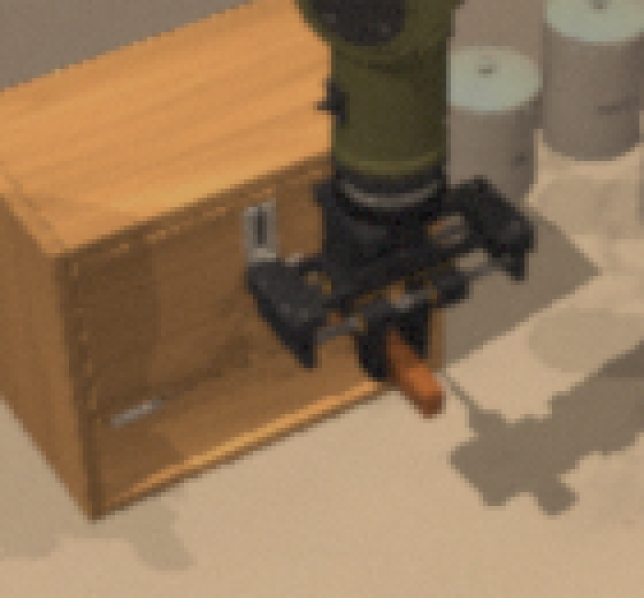

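```bash
cat >> h.py <<'E'
H=np.array([.680,.095]); P0=np.array([.6627,.1964]); OFF=np.array([-.1235,.157])
def tcp_at(th,H=H):
    a,b=P0-H; c,s=np.cos(th),np.sin(th)
    return np.array([H[0]+a*c-b*s, H[1]+a*s+b*c])+OFF
def rows(ths,start=None,M=None):
    o,M_,s=tool(); M=M_; cur=np.array([o[0],o[2]]) if start is None else start
    out=[]
    acc=np.zeros(2)
    for t in ths:
        n=tcp_at(t); w=np.array([n[0]-cur[0],0,n[1]-cur[1]])*1000; q=np.round(M.T@w,1); 
        dw=M@np.array([q[0],0,q[2]])/1000; cur=cur+np.array([dw[0],dw[2]]); out.append(f"0 {q[0]:.1f} 0 {q[2]:.1f} 0")
    return "; ".join(out)
def theta():
    o,M,s=tool(); p=np.array([o[0],o[2]])-OFF-H; a=P0-H
    return np.arctan2(-p[0],p[1])-np.arctan2(-a[0],a[1]), (np.hypot(*p)-np.hypot(*a))*1000
E
python3 - <<'E'
from h import *
print(rows(np.arange(1,13)*.025)); print(theta())
E
```

```text
0 0.5 0 2.6 0; 0 0.5 0 2.5 0; 0 0.7 0 2.5 0; 0 0.6 0 2.4 0; 0 0.8 0 2.5 0; 0 0.8 0 2.4 0; 0 0.9 0 2.5 0; 0 0.9 0 2.4 0; 0 1.0 0 2.3 0; 0 1.0 0 2.4 0; 0 1.1 0 2.3 0; 0 1.2 0 2.3 0
(np.float64(-0.0002450500787337939), np.float64(-0.02872626868533068))
```

Emit:
carry_out(targets="0 0.5 0 2.6 0; 0 0.5 0 2.5 0; 0 0.7 0 2.5 0; 0 0.6 0 2.4 0; 0 0.8 0 2.5 0; 0 0.8 0 2.4 0; 0 0 0 0 0; 0 0 0 0 0; 0 0 0 0 0")

```text
clock: 14.85
tool_pos: [0.5242, -0.0174, 0.3497]
eef_rot: [-0.702, -0.001, 0.712, 0.001]
contact_force: [0.6, 0.5, -1.9]
opening: 0.199
```

```bash
python3 - <<'E'
from h import *
o,M,s=tool(); print(s["contact_force"],s["moment"],theta()); print(rows(.15+np.arange(1,15)*.025))
p,d=eyes.snapshot("wrist"); cv2.imwrite("pics/w10.png",p[:300])
p,d=eyes.snapshot("scene"); cv2.imwrite("pics/s10.png",cv2.resize(p[110:240,200:340],None,fx=4.6,fy=4.6,interpolation=3))
E
```

```text
[ 0.64729178  0.51166358 -1.89584379] [ 0.01356519 -0.17351891 -0.04830273] (np.float64(0.1508299208996407), np.float64(0.023379045869201254))
0 0.9 0 2.3 0; 0 0.9 0 2.4 0; 0 1.0 0 2.4 0; 0 1.0 0 2.3 0; 0 1.1 0 2.4 0; 0 1.2 0 2.3 0; 0 1.2 0 2.2 0; 0 1.3 0 2.3 0; 0 1.3 0 2.2 0; 0 1.4 0 2.1 0; 0 1.5 0 2.1 0; 0 1.5 0 2.1 0; 0 1.5 0 2.1 0; 0 1.6 0 2.0 0
```

View pics/w10.png

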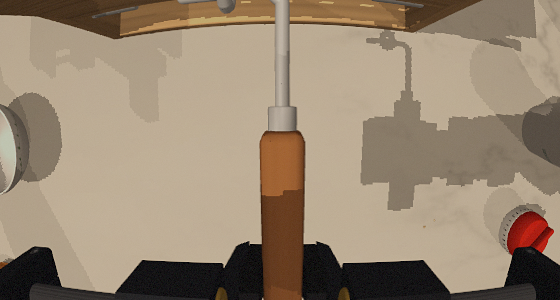

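View pics/s10.png

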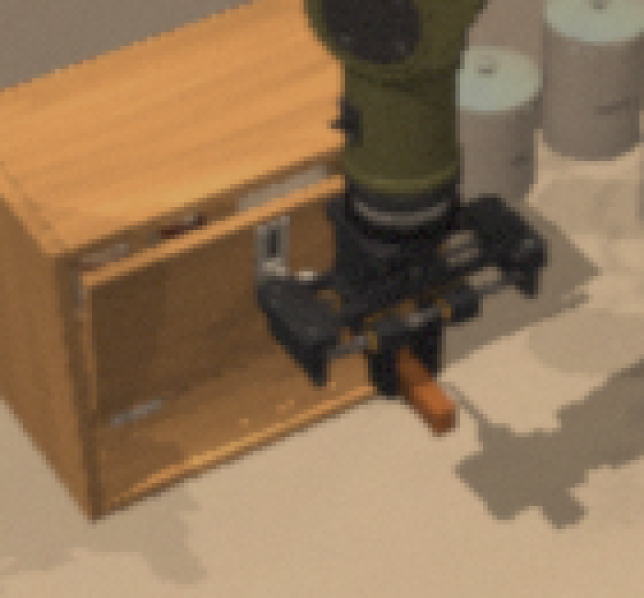

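Emit:
carry_out(targets="0 0.9 0 2.3 0; 0 0.9 0 2.4 0; 0 1.0 0 2.4 0; 0 1.0 0 2.3 0; 0 1.1 0 2.4 0; 0 1.2 0 2.3 0; 0 1.2 0 2.2 0; 0 1.3 0 2.3 0; 0 0 0 0 0; 0 0 0 0 0")

```text
clock: 15.78
tool_pos: [0.5051, -0.0174, 0.3412]
eef_rot: [-0.702, -0.001, 0.712, 0.0]
contact_force: [-0.4, 0.1, -1.6]
opening: 0.2
```

```bash
python3 - <<'E'
from h import *
o,M,s=tool(); print(o,s["contact_force"],s["moment"],theta()); print(rows(.35+np.arange(1,19)*.02))
p,d=eyes.snapshot("scene"); cv2.imwrite("pics/s11.png",cv2.resize(p[110:240,200:340],None,fx=4.6,fy=4.6,interpolation=3))
E
```

```text
[ 0.5050944  -0.01743104  0.34118048] [-0.35536334  0.11384005 -1.56600064] [-0.02834221 -0.03278851 -0.04745184] (np.float64(0.35391804692550743), np.float64(0.07018531168398456))
0 0.9 0 1.4 0; 0 1.1 0 1.7 0; 0 1.2 0 1.7 0; 0 1.1 0 1.7 0; 0 1.2 0 1.7 0; 0 1.3 0 1.6 0; 0 1.2 0 1.7 0; 0 1.3 0 1.6 0; 0 1.4 0 1.5 0; 0 1.3 0 1.6 0; 0 1.4 0 1.5 0; 0 1.4 0 1.5 0; 0 1.5 0 1.4 0; 0 1.5 0 1.5 0; 0 1.5 0 1.4 0; 0 1.5 0 1.3 0; 0 1.6 0 1.4 0; 0 1.6 0 1.3 0
```

View pics/s11.png

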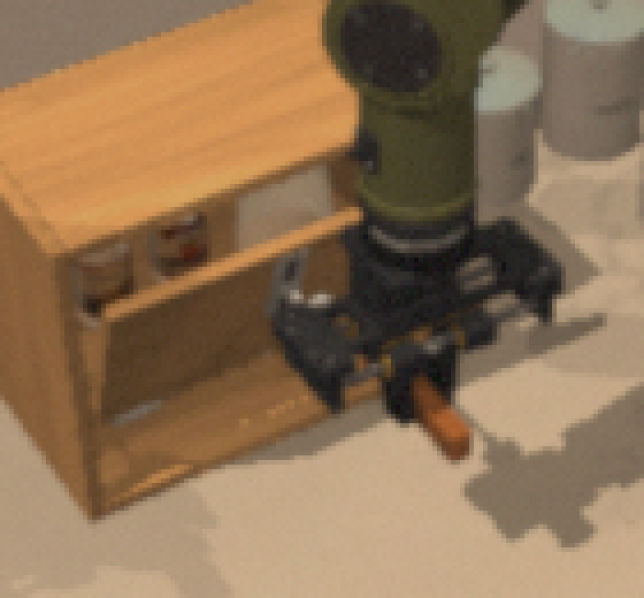

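Emit:
carry_out(targets="0 0.9 0 1.4 0; 0 1.1 0 1.7 0; 0 1.2 0 1.7 0; 0 1.1 0 1.7 0; 0 1.2 0 1.7 0; 0 1.3 0 1.6 0; 0 1.2 0 1.7 0; 0 1.3 0 1.6 0; 0 1.4 0 1.5 0; 0 1.3 0 1.6 0; 0 1.4 0 1.5 0; 0 1.4 0 1.5 0; 0 0 0 0 0; 0 0 0 0 0")

```text
clock: 17.0
tool_pos: [0.4859, -0.0174, 0.3267]
eef_rot: [-0.702, -0.001, 0.712, 0.001]
contact_force: [-0.1, 0.4, -1.6]
opening: 0.201
```

```bash
python3 - <<'E'
from h import *
o,M,s=tool(); t=theta(); print(o,s["contact_force"],s["moment"],t); print(rows(.59+np.arange(1,19)*.02))
p,d=eyes.snapshot("scene"); cv2.imwrite("pics/s12.png",cv2.resize(p[110:240,200:340],None,fx=4.6,fy=4.6,interpolation=3))
p,d=eyes.snapshot("wrist"); cv2.imwrite("pics/w12.png",p[:300])
E
```

```text
[ 0.48593832 -0.01739002  0.3266983 ] [-0.08997529  0.38614034 -1.57996843] [-0.02560066  0.23433439 -0.00804583] (np.float64(0.587944158948106), np.float64(-0.1092486209672977))
0 1.5 0 1.7 0; 0 1.5 0 1.4 0; 0 1.5 0 1.4 0; 0 1.5 0 1.4 0; 0 1.6 0 1.3 0; 0 1.6 0 1.3 0; 0 1.6 0 1.3 0; 0 1.7 0 1.2 0; 0 1.6 0 1.2 0; 0 1.7 0 1.2 0; 0 1.7 0 1.2 0; 0 1.8 0 1.1 0; 0 1.7 0 1.0 0; 0 1.8 0 1.1 0; 0 1.8 0 1.0 0; 0 1.8 0 0.9 0; 0 1.8 0 1.0 0; 0 1.9 0 0.9 0
```

View pics/s12.png

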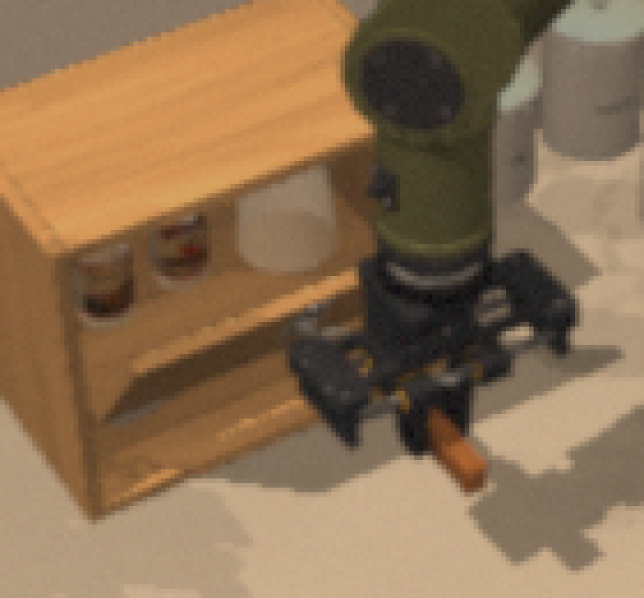

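View pics/w12.png

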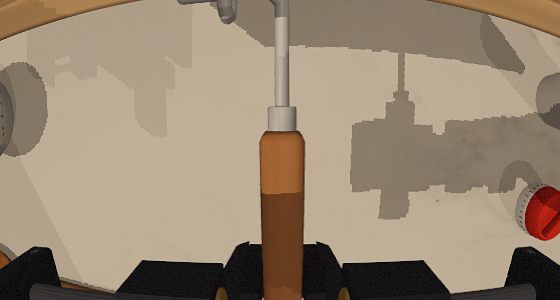

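Emit:
carry_out(targets="0 1.5 0 1.7 0; 0 1.5 0 1.4 0; 0 1.5 0 1.4 0; 0 1.5 0 1.4 0; 0 1.6 0 1.3 0; 0 1.6 0 1.3 0; 0 1.6 0 1.3 0; 0 1.7 0 1.2 0; 0 1.6 0 1.2 0; 0 1.7 0 1.2 0; 0 1.7 0 1.2 0; 0 1.8 0 1.1 0; 0 1.7 0 1.0 0; 0 0 0 0 0; 0 0 0 0 0")

```text
clock: 18.35
tool_pos: [0.4689, -0.0174, 0.3058]
eef_rot: [-0.702, -0.001, 0.712, 0.001]
contact_force: [-1.2, -0.9, -2.9]
opening: 0.198
```

```bash
python3 - <<'E'
from h import *
o,M,s=tool(); t=theta(); print(o,s["contact_force"],s["moment"],s["q"].round(3),t); print(rows(.85+np.arange(1,20)*.02))
p,d=eyes.snapshot("scene"); cv2.imwrite("pics/s13.png",cv2.resize(p[110:240,200:340],None,fx=4.6,fy=4.6,interpolation=3))
p,d=eyes.snapshot("wrist"); cv2.imwrite("pics/w13.png",p[:300])
E
```

```text
[ 0.46886669 -0.0173977   0.3058115 ] [-1.22523152 -0.85244618 -2.91353168] [-0.06176581  0.50282005  0.05559495] [ 0.255  0.706 -0.507  2.101  0.683  0.516 -2.336] (np.float64(0.8511233745869837), np.float64(-0.02904701160291734))
0 1.7 0 1.0 0; 0 1.8 0 1.0 0; 0 1.8 0 1.0 0; 0 1.8 0 0.9 0; 0 1.9 0 0.9 0; 0 1.8 0 0.8 0; 0 1.9 0 0.8 0; 0 1.9 0 0.8 0; 0 2.0 0 0.8 0; 0 1.9 0 0.7 0; 0 1.9 0 0.6 0; 0 2.0 0 0.6 0; 0 2.0 0 0.6 0; 0 2.0 0 0.6 0; 0 2.0 0 0.5 0; 0 2.0 0 0.4 0; 0 2.0 0 0.5 0; 0 2.0 0 0.3 0; 0 2.0 0 0.4 0
```

View pics/s13.png

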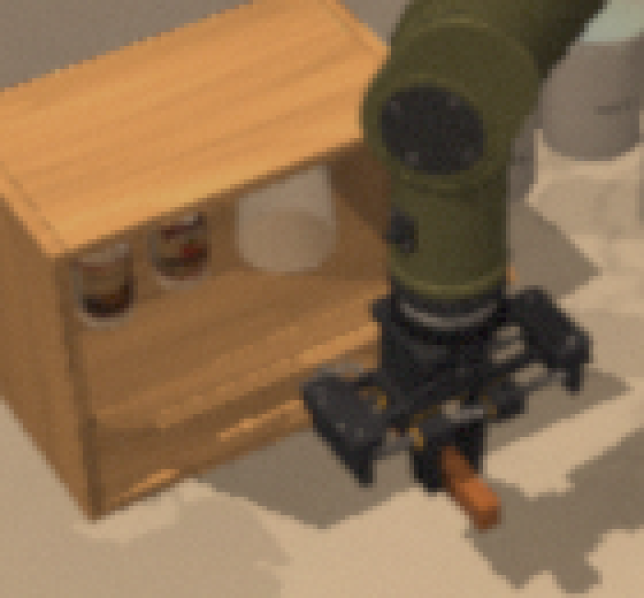

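View pics/w13.png

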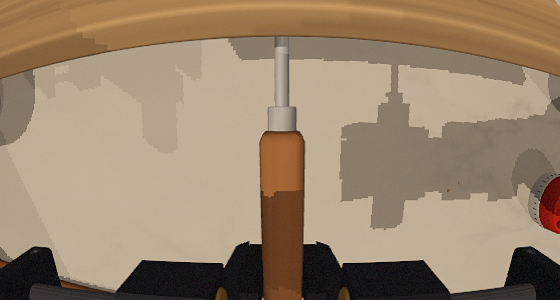

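Emit:
carry_out(targets="0 1.7 0 1.0 0; 0 1.8 0 1.0 0; 0 1.8 0 1.0 0; 0 1.8 0 0.9 0; 0 1.9 0 0.9 0; 0 1.8 0 0.8 0; 0 1.9 0 0.8 0; 0 1.9 0 0.8 0; 0 2.0 0 0.8 0; 0 1.9 0 0.7 0; 0 1.9 0 0.6 0; 0 2.0 0 0.6 0; 0 2.0 0 0.6 0; 0 2.0 0 0.6 0; 0 2.0 0 0.5 0; 0 0 0 0 0; 0 0 0 0 0")

```text
clock: 19.87
tool_pos: [0.4571, -0.0173, 0.2776]
eef_rot: [-0.702, -0.001, 0.712, 0.001]
contact_force: [-1.0, -0.2, -2.9]
opening: 0.199
```

```bash
python3 - <<'E'
from h import *
o,M,s=tool(); t=theta(); print(o,M.round(3),s["contact_force"],s["moment"],s["q"].round(3),t); print(rows(1.15+np.arange(1,20)*.02))
p,d=eyes.snapshot("scene"); cv2.imwrite("pics/s14.png",cv2.resize(p[110:240,200:340],None,fx=4.6,fy=4.6,interpolation=3))
p,d=eyes.snapshot("wrist"); cv2.imwrite("pics/w14.png",p[:300])
E
```

```text
[ 0.45707037 -0.01729388  0.27761014] [[-0.014  0.    -1.   ]
 [ 0.002 -1.    -0.   ]
 [-1.    -0.002  0.014]] [-1.0098909  -0.21911545 -2.94883324] [-0.04757823  0.55122288  0.06605314] [ 0.202  0.741 -0.425  2.156  0.762  0.41  -2.413] (np.float64(1.1497208862323505), np.float64(-0.19032764797552448))
0 2.0 0 0.7 0; 0 2.0 0 0.4 0; 0 2.0 0 0.4 0; 0 2.0 0 0.3 0; 0 2.1 0 0.3 0; 0 2.0 0 0.3 0; 0 2.1 0 0.2 0; 0 2.0 0 0.2 0; 0 2.1 0 0.1 0; 0 2.0 0 0.1 0; 0 2.1 0 0.1 0; 0 2.0 0 -0.0 0; 0 2.1 0 -0.0 0; 0 2.1 0 -0.1 0; 0 2.0 0 -0.1 0; 0 2.1 0 -0.2 0; 0 2.0 0 -0.2 0; 0 2.1 0 -0.2 0; 0 2.0 0 -0.3 0
```

View pics/s14.png

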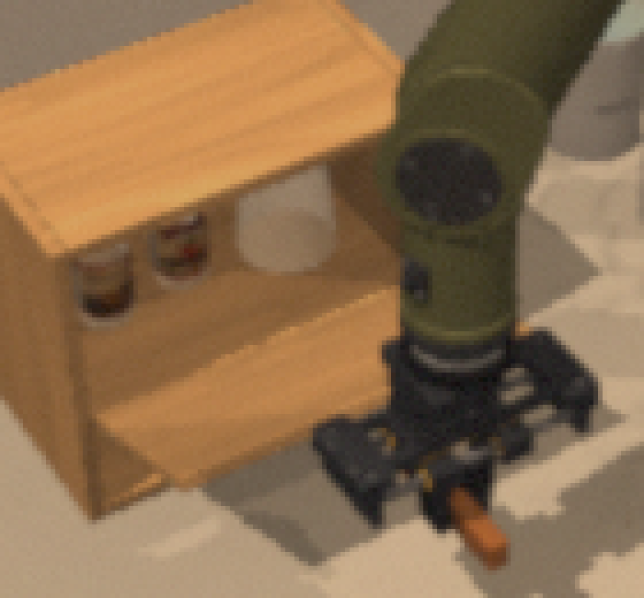

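View pics/w14.png

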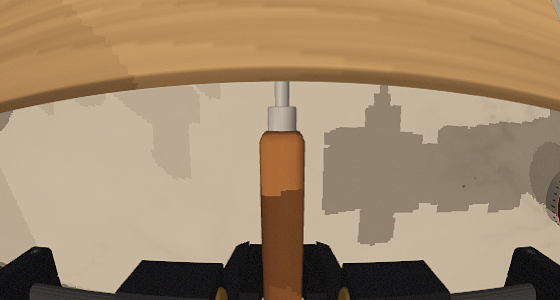

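Emit:
carry_out(targets="0 2.0 0 0.7 0; 0 2.0 0 0.4 0; 0 2.0 0 0.4 0; 0 2.0 0 0.3 0; 0 2.1 0 0.3 0; 0 2.0 0 0.3 0; 0 2.1 0 0.2 0; 0 2.0 0 0.2 0; 0 2.1 0 0.1 0; 0 2.0 0 0.1 0; 0 2.1 0 0.1 0; 0 2.0 0 0 0; 0 2.1 0 0 0; 0 1.5 0 -0.1 0; 0 0 0 0 0; 0 0 0 0 0")

```text
clock: 21.3
tool_pos: [0.4538, -0.0172, 0.2497]
eef_rot: [-0.702, -0.001, 0.712, 0.001]
contact_force: [-0.9, 0.3, -3.7]
opening: 0.198
```

```bash
python3 - <<'E'
from h import *
o,M,s=tool(); t=theta(); print(o,s["contact_force"],s["moment"],s["q"].round(3),t); print(rows(1.43+np.arange(1,9)*.01))
E
```

```text
[ 0.45384961 -0.01720781  0.24969975] [-0.90122473  0.26699455 -3.67100349] [-0.01301928  0.49769377 -0.02607866] [ 0.144  0.787 -0.334  2.182  0.835  0.314 -2.48 ] (np.float64(1.4242167909111387), np.float64(-0.1890399101608098))
0 1.6 0 0.1 0; 0 1.1 0 -0.0 0; 0 1.0 0 -0.1 0; 0 1.0 0 -0.1 0; 0 1.0 0 -0.1 0; 0 1.1 0 -0.1 0; 0 1.0 0 -0.1 0; 0 1.0 0 -0.1 0
```

Emit:
carry_out(targets="0 1 0 0 0; 0 1 0 0 0; 0 1 0 0 0; 0 1 0 -0.1 0; 0 1 0 -0.1 0; 0 1 0 -0.1 0; 0 0 0 0 0; 0 0 0 0 0")

```text
clock: 21.97
tool_pos: [0.4544, -0.0171, 0.2439]
eef_rot: [-0.703, -0.001, 0.711, 0.001]
contact_force: [0.3, -0.7, -2.2]
opening: 0.202
```

```bash
python3 - <<'E'
from h import *
o,M,s=tool(); t=theta(); print(o,s["contact_force"],s["moment"],t)
E
```

```text
[ 0.45442706 -0.01708279  0.24394375] [ 0.33460251 -0.65653343 -2.22766832] [0.03201995 0.05654969 0.00071662] (np.float64(1.4805751290497913), np.float64(-0.4748267638664677))
```

Emit:
carry_out(targets="0 1 0 0 0; 0 0 0 0 0; 0 0 0 0 0; 0 0 0 0 0; 0 0 0 0 0")

```text
clock: 22.38
tool_pos: [0.4541, -0.0172, 0.2429]
eef_rot: [-0.702, -0.001, 0.712, 0.001]
contact_force: [-0.7, -0.4, -1.3]
opening: 0.2
```

```bash
python3 - <<'E'
from h import *
o,M,s=tool(); t=theta(); print(o,s["contact_force"],s["moment"],t)
p,d=eyes.snapshot("scene"); cv2.imwrite("pics/s15.png",cv2.resize(p[110:250,190:340],None,fx=4.2,fy=4.2,interpolation=3))
W=world("scene",*np.meshgrid(np.arange(560),np.arange(420)),d)
# hatch top surface points
m=(W[...,2]>.085)&(W[...,2]<.14)&(W[...,0]>.53)&(W[...,0]<.66)&(W[...,1]>.04)&(W[...,1]<.14)
P=W[m]; A=np.c_[P[:,0],np.ones(len(P))]; k=np.linalg.lstsq(A,P[:,2],rcond=None)[0]; print(len(P),"slope",k, "angle",np.pi/2-np.arctan(-k[0]))
E
```

```text
[ 0.45414908 -0.01716958  0.24288727] [-0.71269371 -0.36665781 -1.28012226] [ 0.07003947  0.01077074 -0.01366762] (np.float64(1.4906119473646577), np.float64(-0.10941286495982916))
802 slope [-0.06775221  0.1530804 ] angle 1.5031475004355912
```

View pics/s15.png

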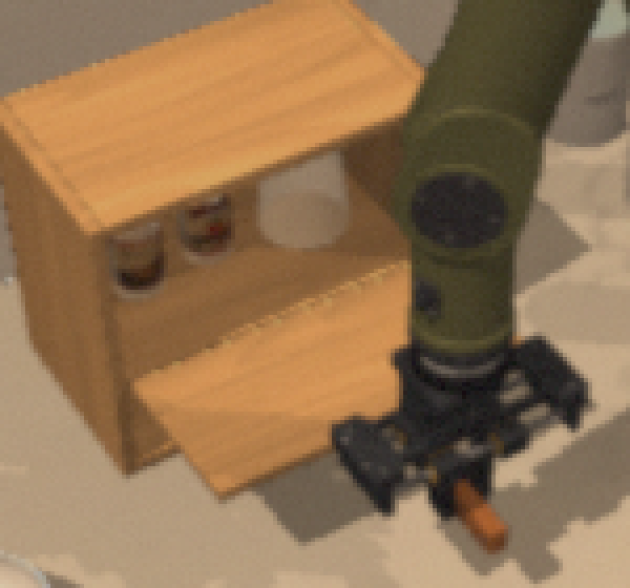

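Emit:
carry_out(targets="0 0 2 0 0; 0 0 2 0 0; 0 0 3 0 0; 0 0 3 0 0; 0 0 4 0 0; 0 0 4 0 0; 0 0 4 0 0; 0 0 5 0 0; 0 0 5 0 0; 0 0 6 0 0; 0 0 6 0 0; 0 0 6 0 0; 0 0 0 0 0; 0 0 0 0 0")

```text
clock: 23.6
tool_pos: [0.454, -0.0677, 0.2427]
eef_rot: [-0.702, -0.0, 0.712, 0.001]
contact_force: [1.0, 0.4, -1.4]
opening: 0.197
```

```bash
python3 - <<'E'
from h import *
o,M,s=tool(); print(o,s["contact_force"],s["moment"],s["q"].round(3))
E
```

```text
[ 0.45399599 -0.06770218  0.24269624] [ 1.0213671   0.43419778 -1.37280918] [ 0.02822846 -0.03198833 -0.0505778 ] [ 0.257  0.805 -0.338  2.17   0.865  0.317 -2.397]
```

```bash
python3 - <<'E'
from h import *
print(plane("top",381,245,.05)); print(delta([.447,-.14,.2427],np.radians(-90)))
E
```

```text
[ 0.45758406 -0.32358147  0.05      ]
(array([-0.1, 72.3,  6.9]), 'turn', np.float64(-0.001))
```

Emit:
carry_out(targets="0 0 8 0 0; 0 0 10 0 0; 0 0 12 0 0; 0 0 12 0 0; 0 0 12 1 0; 0 0 10 2 0; 0 0 8 3 0; 0 0 0 0 0; 0 8 0 0 0; 0 10 0 0 0; 0 10 0 0 0; 0 10 0 0 0; 0 8 0 0 0; 0 6 0 0 0; 0 4 0 0 0; 0 3 0 0 0; 0 0 0 0 0; 0 0 0 0 0")

```text
clock: 25.1
tool_pos: [0.4473, -0.1389, 0.1837]
eef_rot: [-0.702, -0.001, 0.712, 0.001]
contact_force: [0.1, -0.7, -1.2]
opening: 0.197
```

```bash
python3 - <<'E'
from h import *
o,M,s=tool(); print(o,M.round(3),s["contact_force"],s["moment"],s["q"].round(3))
p,d=eyes.snapshot("wrist"); cv2.imwrite("pics/w16.png",p)
p,d=eyes.snapshot("scene"); cv2.imwrite("pics/s16.png",cv2.resize(p[110:260,210:390],None,fx=4,fy=4,interpolation=3))
E
```

```text
[ 0.44730875 -0.13889799  0.18367899] [[-0.013  0.    -1.   ]
 [ 0.002 -1.    -0.   ]
 [-1.    -0.002  0.013]] [ 0.09446523 -0.72687661 -1.21349319] [-0.03315508  0.00542881  0.03374105] [ 0.306  0.92  -0.169  2.159  1.021  0.159 -2.384]
```

View pics/w16.png

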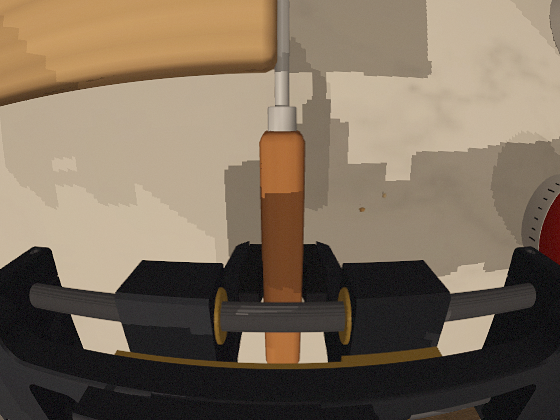

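View pics/s16.png

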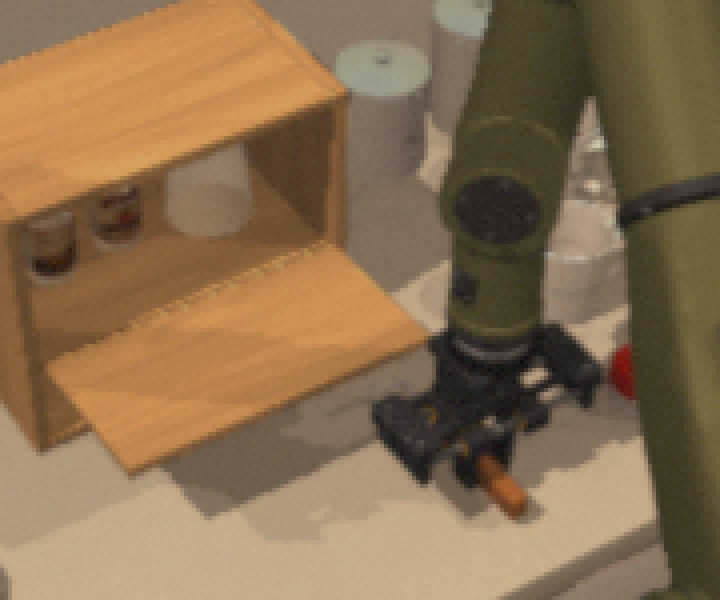

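Emit:
carry_out(targets="0 4 0 0 0; 0 4 0 0 0; 0 2 0 0 0; 0 1.5 0 0 0; 0 1 0 0 0; 0 0.7 0 0 0; 0 0 0 0 0; 0 0 0 0 0; 0 0 0 0 0; 0 0 0 0 0")

```text
clock: 26.03
tool_pos: [0.4471, -0.1391, 0.1706]
eef_rot: [-0.702, -0.001, 0.712, 0.001]
contact_force: [-0.3, 0.8, -1.1]
opening: 0.197
```

```bash
python3 - <<'E'
from h import *
o,M,s=tool(); print(o,M.round(3),s["contact_force"],s["moment"],s["q"].round(3))
E
```

```text
[ 0.44711352 -0.13911077  0.17057725] [[-0.013 -0.    -1.   ]
 [ 0.002 -1.     0.   ]
 [-1.    -0.002  0.013]] [-0.25154502  0.75211476 -1.13806243] [0.06961559 0.04752009 0.00294209] [ 0.271  0.947 -0.11   2.16   1.058  0.103 -2.421]
```

Not yet carried by the table; a little lower in small steps.

Emit:
carry_out(targets="0 0.5 0 0 0; 0 0.5 0 0 0; 0 0 0 0 0; 0 0 0 0 0; 0 0 0 0 0")

```text
clock: 26.45
tool_pos: [0.4471, -0.1391, 0.1699]
eef_rot: [-0.703, -0.001, 0.712, 0.001]
contact_force: [-0.3, -0.2, 5.1]
opening: 0.2
```

```bash
python3 - <<'E'
from h import *
o,M,s=tool(); print(o,s["contact_force"],s["moment"])
p,d=eyes.snapshot("wrist"); cv2.imwrite("pics/w17.png",p[:200])
E
```

```text
[ 0.44705258 -0.13907228  0.16986988] [-0.26583181 -0.20784843  5.07855178] [ 0.07412709  0.0672457  -0.00937652]
```

Emit:
carry_out(targets="0 0 0 0 0; 0.25 0 0 0 0; 0.3 0 0 0 0; 0.4 0 0 0 0; 0.4 0 0 0 0; 0.4 0 0 0 0; 0.4 -3 0 0 0; 0.4 -6 0 0 0; 0.4 -10 0 0 0; 0.4 -15 0 0 0; 0.4 -15 0 0 0; 0.4 -15 0 0 0; 0.4 -15 0 0 0; 0.4 -15 0 0 0; 0.4 -10 0 0 0; 0.4 -10 0 0 0; 0.4 0 0 0 0; 0.4 0 0 0 0")

```text
clock: 28.0
tool_pos: [0.4485, -0.1395, 0.2838]
eef_rot: [-0.703, -0.0, 0.712, 0.001]
contact_force: [-0.2, -0.1, -0.8]
opening: 0.4
```

```bash
python3 - <<'E'
from h import *
o,M,s=tool(); print(o,s["contact_force"],s["moment"],s["opening"])
p,d=eyes.snapshot("wrist"); cv2.imwrite("pics/w18.png",p)
p,d=eyes.snapshot("scene"); cv2.imwrite("pics/s18.png",p)
W=world("scene",*np.meshgrid(np.arange(560),np.arange(420)),d)
m=(W[...,2]>.085)&(W[...,2]<.14)&(W[...,0]>.53)&(W[...,0]<.66)&(W[...,1]>.04)&(W[...,1]<.14)
P=W[m]; k=np.polyfit(P[:,0],P[:,2],1); print("hatch",np.pi/2-np.arctan(-k[0]))
for n,uv,z in [("front",(283,140),.026)]: print(wplane(*uv,o,M,z))
p,d=eyes.snapshot("top"); cv2.imwrite("pics/t18.png",p)
E
```

```text
[ 0.44852532 -0.13953166  0.28376652] [-0.16719212 -0.1270731  -0.75030095] [ 0.02217082 -0.04813802 -0.01859844] 0.39996348492892647
hatch 1.5010956999053848
[ 0.49619571 -0.13848431  0.026     ]
```

View pics/w18.png

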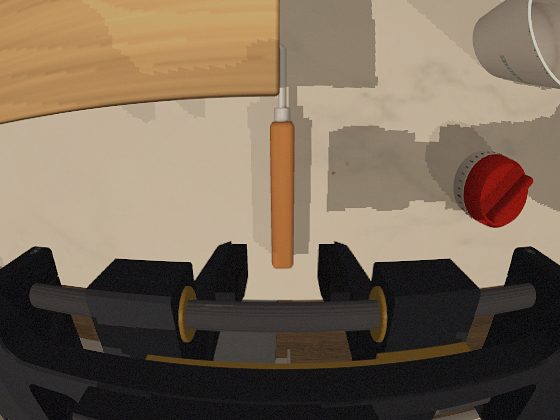

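View pics/s18.png

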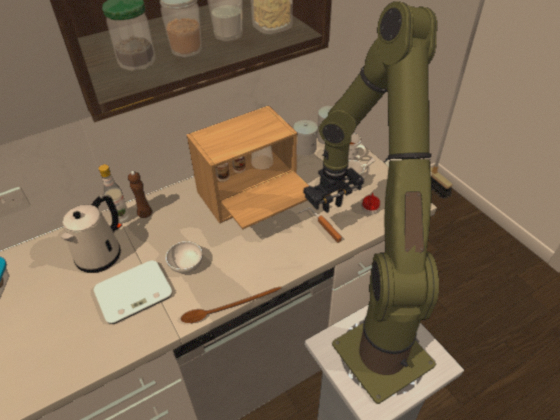

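View pics/t18.png

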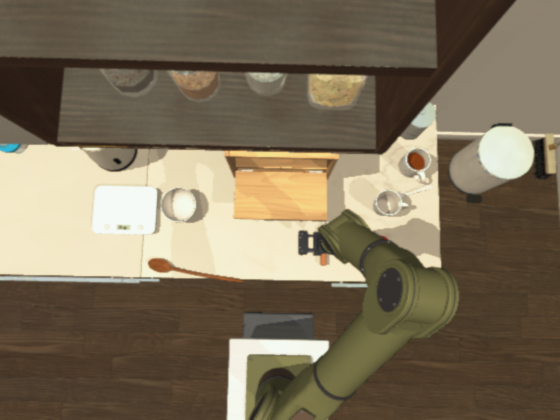

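```bash
python3 - <<'E'
from plant import r
print(r.finish_job())
E
```

```text
the job is handed in; nothing more can be done
None
```

The hatch is fully open at its stop and the pole lies flat on the worktop, let go. I handed the job in at about 28 s and got no verdict back.

**What I did**
- I picked up the pole and set it down once to regrip it further back. The first grasp point was at a wrist-joint limit. That left the tool tilted by about 0.8° for the rest of the run, which caused no trouble.
- I found the eye about 7 mm below the middle of its slot, using the wrist and scene cameras together. They agreed to 1–2 mm.
- I put the pin through the eye without noticeable force and lowered the hatch slowly along its arc to the stop.
- I drew the pin out, set the pole down to the right of the hatch, let go and raised the hand clear.

**Last checks**
- **Hatch:** the depth image gives 1.50 rad, and it held there after the pin came out.
- **Forces:** readings stayed within about 4 N while the hatch was on the hook. It was 5 N as the pole touched the worktop while still held.
- **Pole:** the pictures show it lying flat. Its end height was inferred from the tool's height at touchdown; the pin itself was partly hidden under the hatch.
- **Other things:** bowl, mug and spoon look unmoved when compared by eye with the first pictures. The timer was partly hidden by the arm in the last views, but nothing came near it.

No check failed.

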